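# Tighten the sieve clamp with a flipped hex key

## Task

The key stands with its long arm in the cap screw of the sieve clamp, which is only finger tight. Draw it out, lay it over the ridge of the key rest and let go, then take it again, put its short arm fully into the screw, and with the long arm as lever turn the screw clockwise until it stops dead. Leave the key sitting in the screw by its short arm, and do not disturb the other things on the bench.

Things in the scene. Friction and masses are not known exactly. Their poses are not given: they have to be found in the camera images.
- key: dark steel L-shaped hex key, 14 mm across flats, 0.25 kg. Origin where the axes of its arms meet (bend radius 14 mm); own +x along the long arm, own -z along the short arm. Two flats of each arm face +y and -y, good to grip. Centre of mass 48 mm along +x, 5 mm along -z. At the start +x points down, the long arm loosely in the screw (may lean 6 degrees), the short arm level at the top
- key_long_tip (a point): centre of the end face of the key's long arm, 135 mm from the key's origin
- key_short_tip (a point): centre of the end face of the key's short arm, 52 mm from the key's origin
- sieve_clamp: fixed clamp on a grey base plate 260 x 170 x 10 mm; origin on the bench under the screw axis, +x towards the low round steel sieve (150 mm across, its centre 95 mm along +x, rim 42 mm above the bench); a steel strap 95 x 36 mm, top 54 mm above the bench, runs along x over the sieve's near rim
- screw_socket (a point): centre of the mouth of the cap screw's hex socket, facing up, 78 mm above the bench; head 29 mm across; socket 15.4 mm across flats, 16 mm deep, mouth bevelled 2 mm wide and 4 mm deep, oiled: the key has 0.7 mm play to each side and can turn some 10 degrees either way. Own x points to a corner of the hexagon, turning with the screw: the short arm fits with the long arm along x or 60 degree multiples from it
- clamp_screw (a joint): turn of the cap screw in rad, growing as it is tightened (clockwise seen from above); about 0 to 0.12 at the start, hard stop at 0.9. Stiff: about 1 N m to turn, a little more when turned fast
- key_rest: fixed aluminium key rest, base 170 x 100 x 10 mm, with a 10 mm thick web forming a ridge that slopes 45 degrees both ways; origin on the bench under the key's seated elbow. The long arm lies down the slope on the +x side, the short arm down the -x side: a seated key's own +x points 45 degrees below the rest's +x, its y along the rest's y
- rest_seat (a point): where the key's origin lies when seated in the rest, 118 mm above the bench. Guide cheeks 16.5 mm apart with flared lips (33 mm wide over all) hold the long arm 88 to 124 mm from the elbow, standing 14 mm above its axis, and the short arm 24 to 50 mm from the elbow; elsewhere the web is narrower than the key, so fingers can close on the key there
- rest_tip (a point): where the end of the key's long arm lies when the key is seated in the rest, 23 mm above the bench
- beaker: bystander, to be left alone: clear beaker 80 mm across, 90 mm high; origin at the centre of its underside
- pipe_coupling: bystander, to be left alone: dark grey plastic pipe coupling 92 mm across, 60 mm high; origin at the centre of its underside
- sample_jar: bystander, to be left alone: amber jar 52 mm across, 55 mm high, between clamp and rest; origin at the centre of its underside
- brush: bystander, to be left alone: cleaning brush lying along x between clamp and rest
- spoon: bystander, to be left alone: spoon 170 mm long lying on the bench
- wash_bottle: bystander, to be left alone: white bottle 64 mm across, 170 mm high; origin at the centre of its underside
- tube_rack: bystander, to be left alone: white rack 70 x 200 mm with capped sample tubes, 104 mm high; origin at the centre of its underside

How it is judged (in metres and radians):
On the way, in this order (a step that is already met when the one before it is completed fails the run):
1. the key lies seated over the ridge of the rest, let go, the screw not yet turned (distance between key and rest_seat below 0.015 m and distance between key_long_tip and rest_tip below 0.015 m and contact force between the fingers and key below 0.1 N and value of joint clamp_screw below 0.45 rad), for 0.2 s.
2. the short arm is fully in the screw, the screw not yet tightened (horizontal distance between key_short_tip and screw_socket below 0.005 m and z of key_short_tip in the frame of screw_socket below -0.011 m and angle between key's own z axis and vertical below 0.25 rad and value of joint clamp_screw below 0.6 rad), for 0.2 s.
3. the screw is turned to its stop by the key's short arm in it (value of joint clamp_screw above 0.82 rad and horizontal distance between key_short_tip and screw_socket below 0.006 m and z of key_short_tip in the frame of screw_socket below -0.009 m and angle between key's own z axis and vertical below 0.25 rad), for 0.1 s.
At the end, for the whole second after the job is handed in: The cap screw is within 0.08 rad of its stop, and the key, let go and at rest, sits in it by its short arm: tip within 6 mm of the screw axis and at least 8 mm below the mouth, short arm within 0.25 rad of upright (value of joint clamp_screw above 0.82 rad and horizontal distance between key_short_tip and screw_socket below 0.006 m and z of key_short_tip in the frame of screw_socket below -0.008 m and angle between key's own z axis and vertical below 0.25 rad and linear speed of key below 0.03 m/s and contact force between the fingers and key below 0.1 N); the robot touches nothing.
It fails at once if a bystander is disturbed (moved over 25 mm) (distance of any of tube_rack, beaker, pipe_coupling, sample_jar, brush, spoon, wash_bottle from where it was at the start of the episode above 0.025 m).
It also fails if it takes over 61 s, if anything falls off the work surface, if the arm or the gripper's body presses on something with over 40 N, if the wrist force passes 120 N, or if a joint passes its speed limit or range.

## Robot

A 7-joint arm with a two-finger parallel gripper is mounted at the origin on the work surface. World frame = base frame: x ahead of the robot, y to its left, z up, the work surface at z = 0. Lengths are in mm, angles in rad, forces in N, time in s.
With the tool pointing down it reaches from about 400 to 875 mm from the base axis. Payload 4.4 kg.
Tool frame: the origin (TCP) lies on the centre line of the jaws, within the pads' length; the fingertips stand 8 mm ahead of it and the grasp point (between the pads) lies 11 mm behind it; x points along the fingers, z is the direction in which the jaws open and shut, and the axes are right-handed (so a half turn about x gives the same grasp; the last joint's range is limited). The gripper opens to 85 mm and grips with 20 to 120 N. Pads are 22 mm wide; open, the fingers measure 114 mm over their backs; the gripper's body (76 mm by 85 mm) begins 54 mm behind the grasp point. The pads swing forward as they close: fully open they stand 13 mm farther back than shut.
Start: joints at [1.082, 0.628, 0.038, 1.517, -0.027, 0.996, -0.02], TCP at [266.733, -592.766, 239.313] pointing down, gripper open.
Joint ranges: [-3.06, 3.06], [-0.37, 2.12], [-1.25, 1.32], [0.18, 2.47], [-1.1, 4.24], [0.23, 1.98], [-2.94, 2.94]. Speed limits (rad/s): [2.57, 2.57, 3.14, 3.14, 3.14, 3.14, 3.14].

## Interface

Orientations are given as [roll, pitch, yaw] about the fixed x, y, z axes, in that order (R = Rz(yaw) Ry(pitch) Rx(roll)).
In Python, from cell import ctrl, get_image, camera_params gives the robot as it stands. The module is installed in compiled form; this text tells all that it offers.
- The arm moves only by the shell command python3 -m handwheel 'ROWS'. ROWS is text: rows parted by semicolons, each of 7 numbers parted by spaces: the opening, from -1 (shut) to 1 (fully open), then the shift along the tool's x, y, z in mm, then the turn, a rotation vector about the tool's x, y, z in rad. In form: grip x y z wx wy wz; .... A call has 1 to 10 rows; each row shifts and turns the pose as measured when the row begins, along the tool's axes as they then stand; what a row does not reach is not made up. A row lasts 1/10 s, in which the tool goes at most 50 mm and 8.59 degrees, less where a joint would pass 70% of its speed; a pose out of reach is approached as far as the arm can. A call with a gripper value outside its range is refused whole. The fingers move at their own pace and stop on an object; the grip force is fixed at half the most. Time passes only in rows, so rows that do not move let the fingers close. It gives the time, the measured TCP pose, the force and the opening at its end, in the units of the state.
- ctrl.read_state(): the state, without advancing time (a new reading comes with each control period).
- get_image(name): name is "scene" or "side" or "wrist"; returns the picture (384x512x3 uint8, blue, green, red); there is no depth.
- camera_params(name): a dict with "fx", "fy", "cx", "cy" (pixels), "eye" and "orientation" of the camera in the world. Camera axes: x right, y up, looking along -z (the intrinsics and any distortion apply to the point x, -y, -z); pixel columns grow to the right and rows downward; lengths in mm; the calibration is good to about 2 mm. A picture is of the moment at which its call begins: read the wrist's pose just before it. camera_params takes no time and is no camera call; for the wrist camera it gives the pose at the moment of the call.
- ctrl.finish_job(): hands the job in, once; it reports no verdict.
The state is a dict: "clock": time; "qpos": joint angles; "qd": joint speeds; "tau": joint torques, N m; "eef_pos": TCP position; "tool_rot": TCP orientation; "force": force on the tool from outside, world axes, zero at the start; "torque": the same for the moment, N m; "width": finger opening in mm.
Only numpy, scipy, OpenCV 4.12 (cv2) and the standard library are available. Lean on these libraries where they do the work, as an engineer would, in place of code of your own. Each camera call takes 0.05 s, during which the arm holds its last target.

## Working session

There is one attempt and no reset: what is moved stays moved. The work goes in short steps, Python scripts to look and compute and a shell command to move; the robot and the scene stay as the last step left them, time stands still between calls to the robot, and variables do not carry over. Pictures are saved under pics/ and viewed, and the job is handed in when it is done.

```bash
ls; mkdir -p pics; python3 - <<'E'
from cell import ctrl,get_image,camera_params
import cv2
print(ctrl.read_state())
for n in ["scene","side","wrist"]:
    p=camera_params(n); print(n,p)
    cv2.imwrite(f"pics/{n}0.png",get_image(n))
E
```

```text
pics
{'clock': 0.0, 'qpos': array([ 1.08220342,  0.62932045,  0.03844467,  1.5183882 , -0.02700043,
        0.99627299, -0.0200069 ]), 'qd': array([-0.00116547,  0.00035802,  0.00059909,  0.00136612,  0.00043038,
        0.00015799,  0.00063028]), 'tau': array([-7.61503434e-04, -5.63409376e+01,  1.22559182e+00, -1.93450695e+01,
        1.08840445e-02,  1.03209246e-02, -1.10592171e-05]), 'eef_pos': array([ 266.47560278, -592.19763454,  238.39929196]), 'tool_rot': array([-3.12828236,  1.56892539,  2.00688974]), 'force': array([-0.18659328,  1.28927476,  0.54788782]), 'torque': array([-0.09963905, -0.03384821,  0.10669527]), 'width': 85.5184682868928}
scene {'fx': 402.5565101351007, 'fy': 402.5565101351007, 'cx': 253.01166005383539, 'cy': 189.44534822156595, 'eye': array([1466.54152002, -194.95000389,  947.37862897]), 'orientation': array([0.83844372, 0.01851599, 1.34784457])}
side {'fx': 435.6394036891898, 'fy': 435.6394036891898, 'cx': 253.03949077736848, 'cy': 193.76489215115083, 'eye': array([ -47.84605989, 1028.93054539,  888.02132692]), 'orientation': array([ 1.01053958, -0.02098467, -2.56889799])}
wrist {'fx': 285.497592175741, 'fy': 285.497592175741, 'cx': 252.4787024045636, 'cy': 188.5061566516829, 'eye': array([ 331.814145  , -562.07239728,  373.48390515]), 'orientation': array([-0.28587087,  0.00282532, -1.14855577])}
```

View pics/scene0.png

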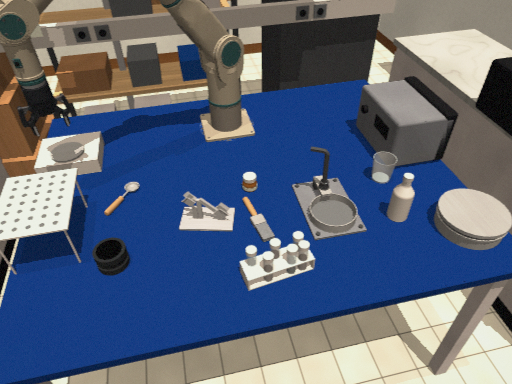

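View pics/side0.png

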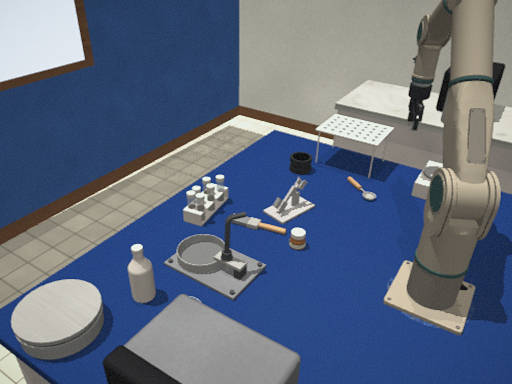

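View pics/wrist0.png

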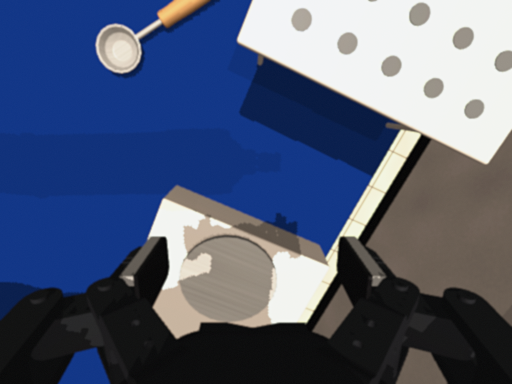

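The scene shows the clamp around (330,200), with the key's vertical arm at (325,165). The rest is at (207,212) and the jar at (250,182). I'll enlarge the relevant parts.

```bash
cat > h.py <<'E'
import numpy as np,cv2
from scipy.spatial.transform import Rotation as Ro
from scipy.optimize import least_squares
def R(e): return Ro.from_euler('xyz',e).as_matrix()
def proj(p,X):
    X=np.atleast_2d(X); c=(X-p['eye'])@R(p['orientation'])
    return np.c_[p['cx']+p['fx']*c[:,0]/-c[:,2], p['cy']-p['fy']*c[:,1]/-c[:,2]]
def ray(p,uv):
    d=np.array([(uv[0]-p['cx'])/p['fx'],-(uv[1]-p['cy'])/p['fy'],-1.])
    return p['eye'],R(p['orientation'])@d
def atz(p,uv,z):
    e,d=ray(p,uv); return e+d*(z-e[2])/d[2]
def tri(obs):
    A=np.zeros((3,3));b=np.zeros(3)
    for p,uv in obs:
        e,d=ray(p,uv); d=d/np.linalg.norm(d); M=np.eye(3)-np.outer(d,d); A+=M;b+=M@e
    X=np.linalg.solve(A,b); return X,[np.round(proj(p,X)[0]-uv,1) for p,uv in obs]
def crop(img,x0,y0,x1,y1,k,fn):
    cv2.imwrite(fn,cv2.resize(img[y0:y1,x0:x1],None,fx=k,fy=k,interpolation=cv2.INTER_CUBIC))
E
python3 - <<'E'
from h import *
a=cv2.imread('pics/scene0.png'); b=cv2.imread('pics/side0.png')
crop(a,285,140,375,245,5.5,'pics/sc_clamp.png')
crop(a,170,180,250,240,8,'pics/sc_rest.png')
crop(b,155,200,275,300,6,'pics/si_clamp.png')
crop(b,255,165,325,230,8,'pics/si_rest.png')
E
```

```text
(no output)
```

View pics/sc_clamp.png

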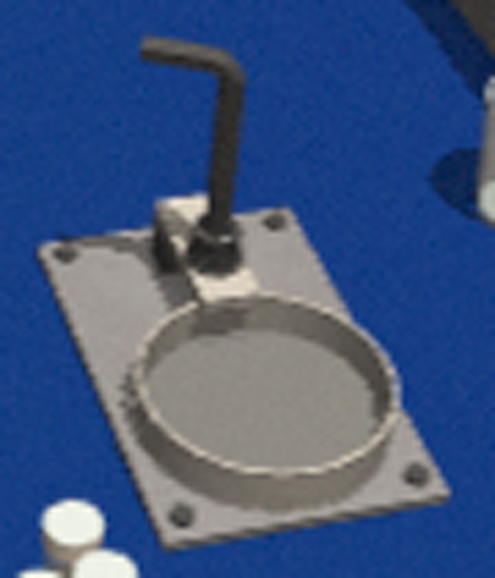

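View pics/sc_rest.png

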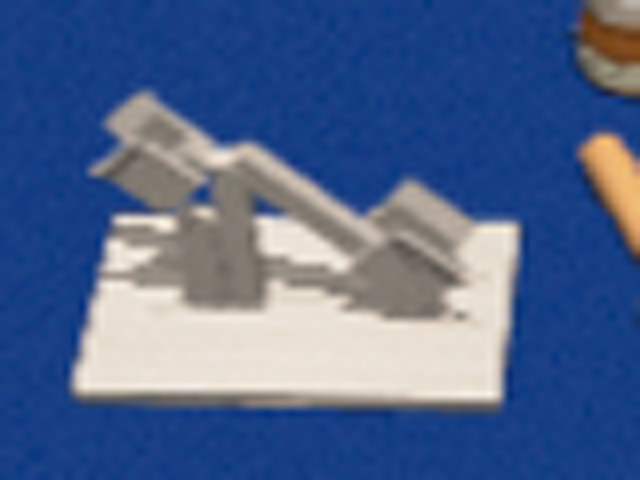

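View pics/si_clamp.png

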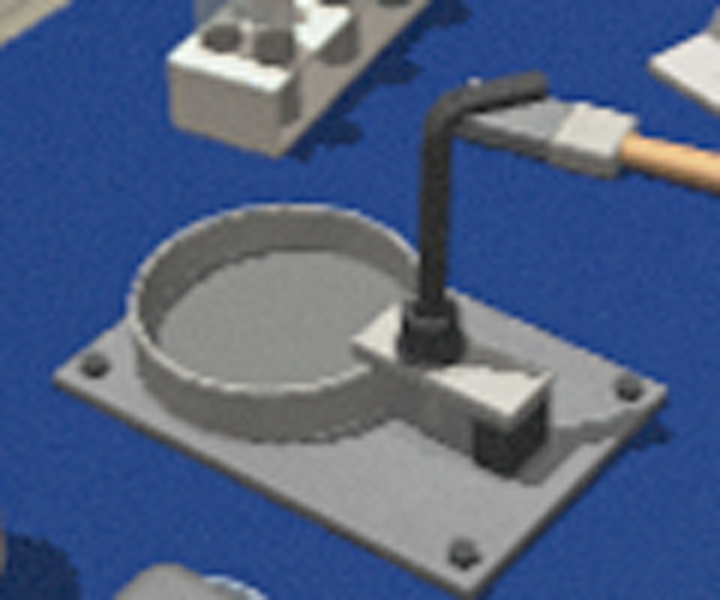

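View pics/si_rest.png

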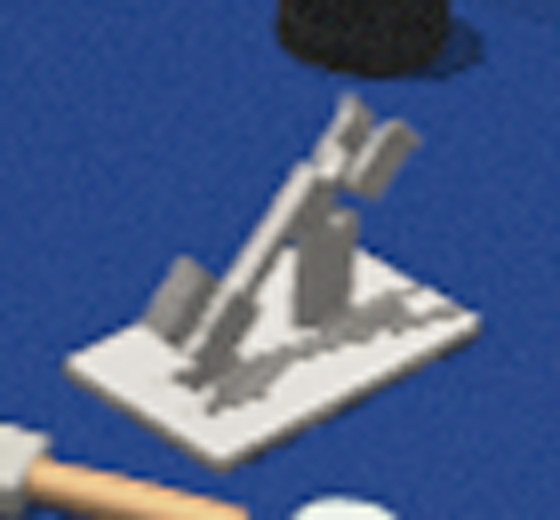

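```bash
python3 - <<'E'
from h import *
from cell import camera_params
import pickle
S=camera_params('scene');D=camera_params('side'); pickle.dump((S,D),open('cams.pkl','wb'))
s=lambda u,v:(285+u/5.5,140+v/5.5); d=lambda u,v:(155+u/6,200+v/6)
s2=lambda u,v:(170+u/8,180+v/8); d2=lambda u,v:(255+u/8,165+v/8)
print('clamp plate z10')
for q in [(40,245),(285,210),(447,492),(165,535)]: print(atz(S,s(*q),10).round(1))
for q in [(55,375),(665,390),(470,585)]: print(atz(D,d(*q),10).round(1))
print('rest plate')
for q in [(113,215),(520,222),(502,400),(75,390)]: print(atz(S,s2(*q),10).round(1))
for q in [(65,362),(222,463),(480,320)]: print(atz(D,d2(*q),10).round(1))
print('key')
print('head top',tri([(S,s(215,232)),(D,d(432,312))]))
print('elbow',tri([(S,s(238,70)),(D,d(436,115))]))
print('short tip',tri([(S,s(145,48)),(D,d(545,85))]))
print('screw head base', tri([(S,s(213,255)),(D,d(430,345))]))
for q in [(240,155)]: print('apex', atz(S,s2(*q),108))
print(atz(D,d2(310,170),108))
print('jar',atz(S,(250,186),0),atz(D,(297,245),0))
E
```

```text
clamp plate z10
[454.  158.6  10. ]
[459.4 322.8  10. ]
[712.7 320.   10. ]
[705.5 154.7  10. ]
[704.4 322.4  10. ]
[444.8 159.7  10. ]
[449.3 323.8  10. ]
rest plate
[ 475.2 -223.8   10. ]
[520.  -59.5  10. ]
[616.  -85.1  10. ]
[ 570.7 -248.    10. ]
[605.4 -84.9  10. ]
[509.3 -57.6  10. ]
[ 466.6 -222.    10. ]
key
head top (array([533.35268342, 238.91956552,  72.34724577]), [array([-0.6, -0.3]), array([-0.7,  0.3])])
elbow (array([529.42997486, 240.70585048, 190.92575936]), [array([-0.9, -0.5]), array([-1.1,  0.5])])
short tip (array([499.51841479, 195.56757689, 193.37979946]), [array([-0.9, -0.6]), array([-1.1,  0.5])])
screw head base (array([533.14074598, 240.29761502,  53.01618554]), [array([-0.4, -0.2]), array([-0.5,  0.2])])
apex [ 557.70777223 -170.46965729  108.        ]
[ 522.54161411 -147.30171334  108.        ]
jar [414.49415821  14.60220502   0.        ] [417.17660812  10.27132405   0.        ]
```

```bash
cat >> h.py <<'E'
def Tool(yawdeg_or_axes): pass
def axes(x,z):
    x=np.array(x,float);x/=np.linalg.norm(x);z=np.array(z,float);z-=x*(z@x);z/=np.linalg.norm(z)
    return np.c_[x,np.cross(z,x),z]
def plan(p0,R0,p1,R1,n=None,vmax=48,wmax=0.145,grip=1):
    """straight-line plan; returns rows text"""
    rv=Ro.from_matrix(R0.T@R1).as_rotvec(); d=np.array(p1)-p0
    k=max(np.linalg.norm(d)/vmax,np.linalg.norm(rv)/wmax)
    n=n or int(np.ceil(k-1e-6)) or 1
    rows=[];P=np.array(p0,float);M=R0.copy()
    for i in range(n):
        Mn=R0@Ro.from_rotvec(rv*(i+1)/n).as_matrix(); Pn=p0+d*(i+1)/n
        dx=M.T@(Pn-P); dr=Ro.from_matrix(M.T@Mn).as_rotvec()
        rows.append("%g %.1f %.1f %.1f %.4f %.4f %.4f"%(grip,*dx,*dr)); P,M=Pn,Mn
    return rows,np.linalg.norm(d),np.degrees(np.linalg.norm(rv))
def show(p1,R1,**k):
    from cell import ctrl
    s=ctrl.read_state(); r,d,a=plan(s['eef_pos'],R(s['tool_rot']),p1,R1,**k)
    print('t %.2f'%s['clock'],'at',s['eef_pos'].round(1),'dist %.1f ang %.1f rows %d'%(d,a,len(r)),'q',s['qpos'].round(2))
    for i in range(0,len(r),10): print('; '.join(r[i:i+10]))
E
python3 - <<'E'
from h import *
import pickle
S,D=pickle.load(open('cams.pkl','rb'))
for n,uv,uv2 in [('beaker',(383,180),None),('bottle',(399,216),(143,297)),('rackbase1',(247,286),None),('rackbase2',(315,270),None),('brush tail',(245,200),(283,232)),('brush tip',(268,240),(235,221)),('coupling',(112,268),(301,171)),('spoon',(135,187),(369,197))]:
    print(n,atz(S,uv,0).round(0), atz(D,uv2,0).round(0) if uv2 else '')
s2=lambda u,v:(170+u/8,180+v/8); d2=lambda u,v:(255+u/8,165+v/8)
print('apex',tri([(S,s2(240,155)),(D,d2(310,170))]))
print('shortcheek top',tri([(S,s2(145,95)),(D,d2(350,100))]))
from cell import ctrl
s=ctrl.read_state();print(R(s['tool_rot']).round(3))
# look pose over rest: tool down, jaws z along current?
Rd=axes([0,0,-1],R(s['tool_rot'])[:,2])
c=camera_s=None
from cell import camera_params
w=camera_params('wrist'); R0=R(s['tool_rot'])
print('cam in tool', R0.T@(w['eye']-s['eef_pos']), '\n',R0.T@R(w['orientation']))
E
```

```text
beaker [498. 484.   0.] 
bottle [675. 453.   0.] [663. 454.   0.]
rackbase1 [822. -84.   0.] 
rackbase2 [815. 117.   0.] 
brush tail [481. -18.   0.] [489. -25.   0.]
brush tip [674.  14.   0.] [659.  15.  -0.]
coupling [ 670. -454.    0.] [ 636. -438.    0.]
spoon [ 320. -386.   -0.] [ 326. -405.    0.]
apex (array([ 535.90930531, -171.23502929,   90.07697262]), [array([-0.5, -0.4]), array([-0.5,  0.3])])
shortcheek top (array([ 529.22189989, -200.40656243,  117.75888804]), [array([0.7, 0.6]), array([ 0.6, -0.5])])
[[-0.001  0.912  0.41 ]
 [ 0.001  0.41  -0.912]
 [-1.    -0.    -0.001]]
cam in tool [-134.99546251   71.93645585   -0.95360655] 
 [[ 1.12251070e-03  2.81962539e-01 -9.59424758e-01]
 [-5.40669134e-04  9.59425394e-01  2.81962093e-01]
 [ 9.99999224e-01  2.02225887e-04  1.22941371e-03]]
```

```bash
python3 - <<'E'
from h import *
import pickle
S,D=pickle.load(open('cams.pkl','rb'))
print('plate corner',tri([(S,(77,170)),(D,(380,146))]), tri([(S,(62,233)),(D,(317,131))]))
a=np.radians(-15)
show([535,-185,265],axes([0,0,-1],[np.cos(a),np.sin(a),0]))
E
```

```text
plate corner (array([ 360.10534245, -541.20979599,  146.95485818]), [array([-1.4, -1.6]), array([-1.1,  1.2])]) (array([ 633.27276555, -553.48036181,  139.96822925]), [array([-0.3, -0.3]), array([-0.2,  0.2])])
t 0.15 at [ 266.5 -592.3  238.6] dist 488.6 ang 50.8 rows 11 q [ 1.08  0.63  0.04  1.52 -0.03  1.   -0.02]
1 -2.4 37.4 -23.8 -0.0806 -0.0001 -0.0001; 1 -2.4 39.2 -20.7 -0.0806 -0.0001 -0.0001; 1 -2.4 40.8 -17.4 -0.0806 -0.0001 -0.0001; 1 -2.4 42.0 -14.1 -0.0806 -0.0001 -0.0001; 1 -2.4 43.0 -10.7 -0.0806 -0.0001 -0.0001; 1 -2.4 43.8 -7.2 -0.0806 -0.0001 -0.0001; 1 -2.4 44.2 -3.6 -0.0806 -0.0001 -0.0001; 1 -2.4 44.3 -0.1 -0.0806 -0.0001 -0.0001; 1 -2.4 44.2 3.5 -0.0806 -0.0001 -0.0001; 1 -2.4 43.8 7.1 -0.0806 -0.0001 -0.0001
1 -2.4 43.1 10.6 -0.0806 -0.0001 -0.0001
```

```bash
python3 -m handwheel '1 -2.4 37.4 -23.8 -0.08 0 0; 1 -2.4 39.2 -20.7 -0.08 0 0; 1 -2.4 40.8 -17.4 -0.08 0 0; 1 -2.4 42 -14 -0.08 0 0; 1 -2.4 43 -10.7 -0.08 0 0; 1 -2.4 43.8 -7.2 -0.08 0 0; 1 -2.4 44.2 -3.6 -0.08 0 0; 1 -2.4 44.3 0 -0.08 0 0; 1 -2.4 44.2 3.5 -0.08 0 0; 1 -2.4 43.8 7 -0.08 0 0'; python3 - <<'E'
from h import *
a=np.radians(-15)
show([535,-185,265],axes([0,0,-1],[np.cos(a),np.sin(a),0]))
E
```

```text
clock: 1.15
eef_pos: [509.5, -214.3, 258.6]
tool_rot: [-2.615, 1.563, -2.947]
force: [0.1, -1.9, -0.4]
width: 85.4
t 1.15 at [ 509.5 -214.3  258.6] dist 39.4 ang 4.1 rows 1 q [ 0.49  0.47 -0.21  1.76  0.12  0.93 -0.11]
1 -6.6 36.0 14.5 -0.0703 -0.0069 0.0037
```

```bash
python3 -m handwheel '1 -6.6 36 14.5 -0.07 -0.007 0.004; 1 0 0 0 0 0 0'; cat > shot.py <<'E'
import sys,pickle,cv2
from cell import ctrl,get_image,camera_params
n=sys.argv[1];cam=sys.argv[2] if len(sys.argv)>2 else 'wrist'
s=ctrl.read_state();p=camera_params(cam);im=get_image(cam)
cv2.imwrite(f'pics/{n}.png',im);pickle.dump((p,s),open(f'{n}.pkl','wb'))
print('t',s['clock'],s['eef_pos'].round(1),s['tool_rot'].round(3),s['qd'].round(3))
E
python3 shot.py rest1
```

```text
clock: 1.35
eef_pos: [539.5, -175.4, 265.4]
tool_rot: [1.209, 1.565, 0.963]
force: [-0.0, 0.1, -0.4]
width: 85.8
t 1.35 [ 539.5 -175.4  265.4] [1.209 1.565 0.963] [ 0.02  -0.001  0.062  0.05   0.032  0.02  -0.002]
```

View pics/rest1.png

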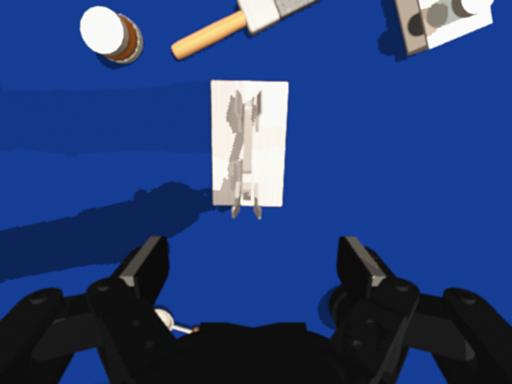

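```bash
python3 - <<'E'
from h import *
crop(cv2.imread('pics/rest1.png'),200,70,300,225,3.8*1,'pics/rest1c.png')
E
```

```text
(no output)
```

View pics/rest1c.png

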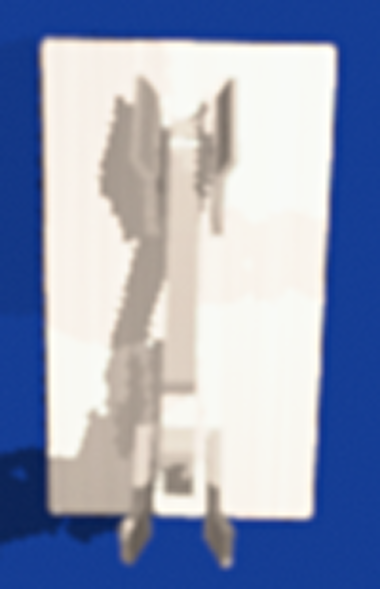

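```bash
python3 - <<'E'
from h import *
import pickle
p,s=pickle.load(open('rest1.pkl','rb'))
c=lambda u,v:np.array((200+u/3.8,70+v/3.8))
base=[((42,38),(85,50)),((335,42),(85,-50)),((312,520),(-85,-50)),((47,515),(-85,50))]
ch=[((140,75),(97.6,16.5,40.2)),((236,80),(97.6,-16.5,40.2)),((130,566),(-45.3,16.5,92.5)),((225,566),(-45.3,-16.5,92.5))]
def f(v,ret=False):
    x,y,a,b=v; ca,sa=np.cos(a),np.sin(a)
    W=lambda q:np.array([x+ca*q[0]-sa*q[1],y+sa*q[0]+ca*q[1],q[2]])
    r=[]
    for uv,q in base: r.append(proj(p,W((q[0]+b,q[1],10)))[0]-c(*uv))
    for uv,q in ch: r.append(proj(p,W(q))[0]-c(*uv))
    r=np.array(r)
    return r if ret else r.ravel()
o=least_squares(f,[537,-182,1.3,29],loss='soft_l1')
print(o.x,np.degrees(o.x[2]));print(f(o.x,True).round(1))
E
```

```text
[ 531.60631796 -181.20431602    1.30255141   26.19649668] 74.63069838307212
[[-0.4 -0. ]
 [ 0.3  0.7]
 [-0.2 -0.4]
 [ 0.5 -0.4]
 [-1.4  0.7]
 [ 0.9  0. ]
 [-1.9 -0.7]
 [ 1.6 -0.1]]
```

```bash
python3 - <<'E'
from h import *
a=np.radians(-34)
show([530,232,300],axes([0,0,-1],[np.cos(a),np.sin(a),0]))
E
```

```text
t 1.40 at [ 537.2 -178.1  264.7] dist 411.7 ang 19.7 rows 9 q [ 0.43  0.49 -0.24  1.72  0.13  0.95 -0.11]
1 -3.8 44.0 -12.1 0.0381 -0.0001 -0.0004; 1 -3.8 43.5 -13.7 0.0381 -0.0001 -0.0004; 1 -3.8 42.9 -15.4 0.0381 -0.0001 -0.0004; 1 -3.8 42.3 -17.0 0.0381 -0.0001 -0.0004; 1 -3.8 41.6 -18.6 0.0381 -0.0001 -0.0004; 1 -3.9 40.9 -20.2 0.0381 -0.0001 -0.0004; 1 -3.9 40.1 -21.7 0.0381 -0.0001 -0.0004; 1 -3.9 39.2 -23.2 0.0381 -0.0001 -0.0004; 1 -3.9 38.3 -24.7 0.0381 -0.0001 -0.0004
```

```bash
python3 -m handwheel '1 -3.8 44 -12 0.038 0 0; 1 -3.8 43.5 -13.7 0.038 0 0; 1 -3.8 43 -15.4 0.038 0 0; 1 -3.8 42.3 -17 0.038 0 0; 1 -3.8 41.6 -18.6 0.038 0 0; 1 -3.9 40.9 -20.2 0.038 0 0; 1 -3.9 40 -21.7 0.038 0 0; 1 -3.9 39.2 -23.2 0.038 0 0; 1 -3.9 36 -23 0.038 0 0; 1 0 0 0 0 0 0'; python3 shot.py key1;  python3 shot.py key1s side;  python3 shot.py key1sc scene
```

```text
clock: 2.4
eef_pos: [535.8, 223.7, 294.5]
tool_rot: [-1.759, 1.559, -2.402]
force: [-0.2, 0.6, -0.0]
width: 85.2
t 2.4 [535.8 223.7 294.5] [-1.759  1.559 -2.402] [ 0.05  -0.011  0.082  0.048  0.05   0.024  0.023]
t 2.45 [536.2 219.4 294.1] [-1.59   1.556 -2.236] [ 0.058 -0.011  0.055  0.035  0.027  0.007  0.029]
t 2.5 [536.6 216.5 293.9] [-1.527  1.554 -2.176] [ 0.041 -0.01   0.03   0.019  0.007  0.002  0.006]
```

View pics/key1.png

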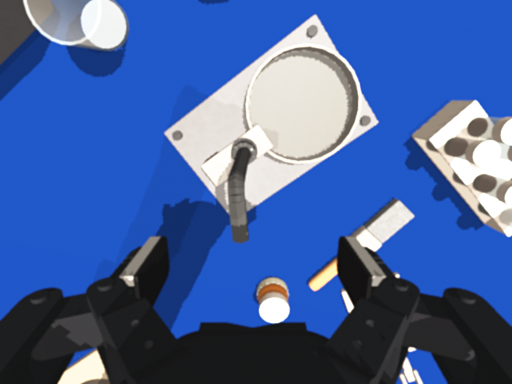

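```bash
python3 - <<'E'
from h import *
crop(cv2.imread('pics/key1.png'),200,115,290,250,4.4,'pics/key1c.png')
crop(cv2.imread('pics/key1.png'),160,10,385,225,2.7,'pics/key1d.png')
E
```

```text
(no output)
```

View pics/key1c.png

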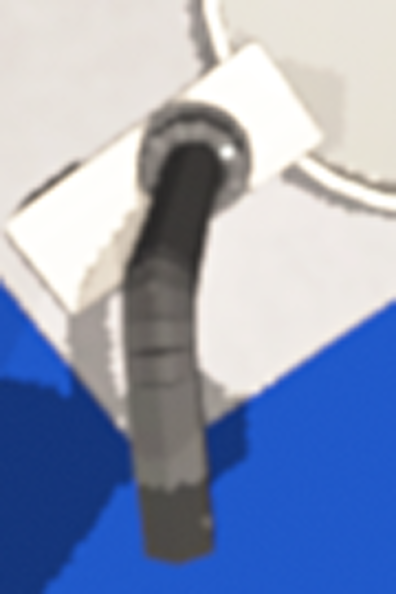

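View pics/key1d.png

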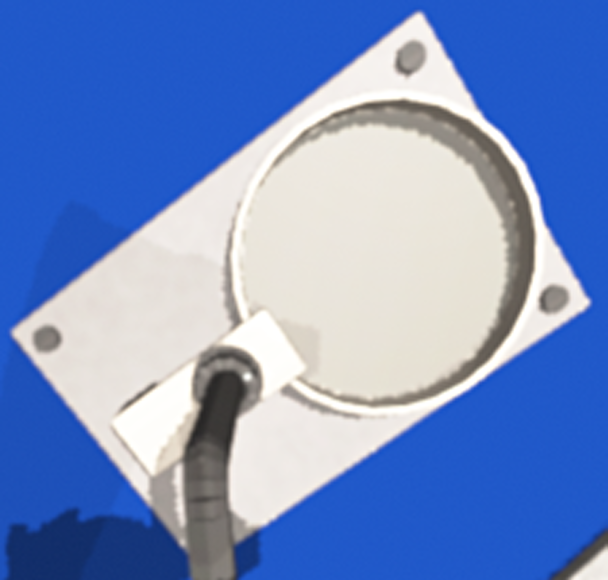

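```bash
python3 - <<'E'
from h import *
import pickle
S,D=pickle.load(open('cams.pkl','rb'));W,_=pickle.load(open('key1.pkl','rb'))
s=lambda u,v:np.array((285+u/5.5,140+v/5.5)); d=lambda u,v:np.array((155+u/6,200+v/6))
wc=lambda u,v:np.array((200+u/4.4,115+v/4.4)); wd=lambda u,v:np.array((160+u/2.7,10+v/2.7))
print('head z78 from wrist',atz(W,wc(195,158),78).round(1),'scene',atz(S,s(215,232),78).round(1),'side',atz(D,d(432,312),78).round(1))
print('rim centre',atz(W,wd(386,253),42).round(1))
P=[atz(W,wd(*q),10) for q in [(12,330),(420,12),(590,303)]];print(np.round(P,1), np.linalg.norm(P[1]-P[0]),np.linalg.norm(P[2]-P[1]))
L=[(S,s(231,110)),(S,s(222,200)),(D,d(438,160)),(D,d(432,280)),(W,wc(188,165)),(W,wc(172,220))]
H=[(S,s(190,52)),(D,d(490,97)),(W,wc(163,350)),(W,wc(172,470))]
T=[(S,s(144,48)),(D,d(547,86)),(W,wc(180,556))]
def dist(p,uv,A,B):
    a,b=proj(p,np.array([A,B])); t=b-a; t/=np.linalg.norm(t); q=uv-a
    return t[0]*q[1]-t[1]*q[0]
def f(v,parts=False):
    E=v[:3];Rk=Ro.from_euler('zyx',v[3:]).as_matrix() # x=down etc
    # base: x down, -z along +X rotated
    K=Rk@np.c_[[0,0,-1],[0,1,0],[1,0,0]]
    l=K[:,0];h=-K[:,2]
    r=[dist(p,uv,E+l*20,E+l*110) for p,uv in L]+[dist(p,uv,E+h*16,E+h*50) for p,uv in H]
    for p,uv in T: r+=list(proj(p,E+h*52)[0]-uv)
    if parts: return np.round(r,1),l,h
    return np.r_[r,(E[2]-197)/10]
o=least_squares(f,[530,240,197,np.radians(56),0,0],loss='soft_l1')
r,l,h=f(o.x,True)
print(o.x.round(2));print(r);print('E',o.x[:3].round(1),'long',l.round(3),'short',h.round(3),'yaw h',np.degrees(np.arctan2(h[1],h[0])))
E=o.x[:3];print('tip long',E+135*l,'at z78',E+l*(78-E[2])/l[2],'short tip',E+52*h)
E
```

```text
head z78 from wrist [535.5 242.8  78. ] scene [541.4 237.4  78. ] side [528.4 242.2  78. ]
rim centre [629.2 242.1  42. ]
[[450.8 326.   10. ]
 [708.  320.8  10. ]
 [705.6 152.8  10. ]] 257.2511176612567 167.98525060818912
[ 5.2597e+02  2.3589e+02  1.9740e+02  9.9000e-01 -5.0000e-02  6.0000e-02]
[-1.7 -0.6 -0.1 -0.6  0.7 -0.8 -0.2  0.2 -0.4  0.1 -1.8 -0.8 -0.2  0.
 -0.  -0.6]
E [526.  235.9 197.4] long [ 0.048  0.056 -0.997] short [-0.545 -0.835 -0.074] yaw h -123.15560826970936
tip long [532.47796575 243.50475739  62.76981101] at z78 [531.74229274 242.64380842  78.        ] short tip [497.6123791  192.47843529 193.57388327]
```

```bash
python3 - <<'E'
from h import *
E=np.array([526.0,235.9,197.4]);l=np.array([.048,.056,-.997]);h=np.array([-.545,-.835,-.074])
y=np.cross(-h,l);print(y)
Rt=axes(l,-y)
show(E-45*l+5*h,Rt)
show(E+21*l+5*h,Rt)
E
```

```text
[-0.836639  0.546917 -0.00956 ]
t 2.55 at [536.9 215.  293.9] dist 56.1 ang 6.7 rows 2 q [-0.31  0.48 -0.19  1.64  0.11  1.05 -1.19]
1 26.0 1.4 -10.6 -0.0360 -0.0032 0.0456; 1 26.0 0.6 -10.7 -0.0360 -0.0032 0.0456
t 2.55 at [536.9 215.  293.9] dist 119.8 ang 6.7 rows 3 q [-0.31  0.48 -0.19  1.64  0.11  1.05 -1.19]
1 39.2 2.9 -7.0 -0.0240 -0.0021 0.0304; 1 39.3 1.9 -7.0 -0.0240 -0.0021 0.0304; 1 39.3 0.9 -7.1 -0.0240 -0.0021 0.0304
```

```bash
python3 -m handwheel '1 26 1.4 -10.6 -0.036 -0.003 0.046; 1 26 0.6 -10.7 -0.036 -0.003 0.046; 1 0 0 0 0 0 0'; python3 - <<'E'
from h import *
E=np.array([526.0,235.9,197.4]);l=np.array([.048,.056,-.997]);h=np.array([-.545,-.835,-.074])
y=np.cross(-h,l)
Rt=axes(l,-y)
show(E-45*l+5*h,Rt)
E
```

```text
clock: 2.85
eef_pos: [523.1, 220.9, 240.4]
tool_rot: [1.391, 1.496, 0.803]
force: [-0.7, -0.3, -0.4]
width: 85.2
t 2.85 at [523.1 220.9 240.4] dist 8.7 ang 0.6 rows 1 q [-0.28  0.48 -0.22  1.81  0.11  0.79 -1.14]
1 -1.2 5.9 -6.2 -0.0091 0.0045 -0.0004
```

```bash
python3 -m handwheel '1 -1 6 -6.2 -0.009 0.0045 0; 1 0 0 0 0 0 0'; python3 shot.py key2; python3 - <<'E'
from h import *
E=np.array([526.0,235.9,197.4]);l=np.array([.048,.056,-.997]);h=np.array([-.545,-.835,-.074])
y=np.cross(-h,l)
Rt=axes(l,-y)
show(E-45*l+5*h,Rt)
import pickle
W,_=pickle.load(open('key2.pkl','rb'))
for q in [E+52*h,E+14*h,E,E+20*l,E+119*l,E+5*h+21*l]: print(proj(W,q).round(1))
E
```

```text
clock: 3.05
eef_pos: [523.3, 226.2, 243.3]
tool_rot: [1.419, 1.497, 0.834]
force: [-0.5, 0.7, -0.1]
width: 85.2
t 3.05 [523.3 226.2 243.3] [1.419 1.497 0.834] [ 0.027 -0.007  0.036 -0.017  0.015  0.017 -0.002]
t 3.10 at [524.  225.4 243.5] dist 5.0 ang 0.5 rows 1 q [-0.29  0.48 -0.22  1.8   0.11  0.8  -1.14]
1 1.6 1.4 -4.5 -0.0072 0.0034 0.0007
[[249.2 274.4]]
[[248.6 226.2]]
[[248.4 207. ]]
[[248.7 197.8]]
[[249.8 168.9]]
[[248.8 203.7]]
```

View pics/key2.png

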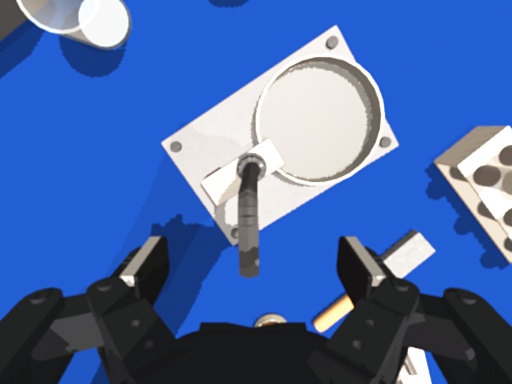

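The key lies in column 249, with its tip at (249,275) and the head at (250,167). That matches the model, so I'm advancing and closing.

```bash
python3 -m handwheel '1 20 1.5 -4.5 -0.007 0.003 0; 1 24 0 0 0 0 0; 1 20 0 0 0 0 0; 1 0 0 0 0 0 0'; python3 - <<'E'
from h import *
E=np.array([526.0,235.9,197.4]);l=np.array([.048,.056,-.997]);h=np.array([-.545,-.835,-.074])
y=np.cross(-h,l)
Rt=axes(l,-y)
show(E+21*l+5*h,Rt)
E
```

```text
clock: 3.5
eef_pos: [531.1, 233.4, 183.3]
tool_rot: [1.353, 1.488, 0.771]
force: [-0.2, 0.0, 0.1]
width: 85.6
t 3.50 at [531.1 233.4 183.3] dist 9.9 ang 0.7 rows 1 q [-0.31  0.57 -0.2   1.85  0.14  0.66 -1.17]
1 6.7 -4.7 -5.5 -0.0036 0.0085 -0.0073
```

```bash
python3 -m handwheel '1 6.7 -4.7 -5.5 -0.0036 0.0085 -0.007; 1 0 0 0 0 0 0';  python3 - <<'E'
from h import *
E=np.array([526.0,235.9,197.4]);l=np.array([.048,.056,-.997]);h=np.array([-.545,-.835,-.074])
y=np.cross(-h,l)
Rt=axes(l,-y)
show(E+21*l+5*h,Rt)
E
python3 shot.py key3; python3 shot.py key3s side; python3 - <<'E'
from h import *
crop(cv2.imread('pics/key3s.png'),155,130,275,300,3.5,'pics/key3sc.png')
E
```

```text
clock: 3.7
eef_pos: [525.6, 233.2, 177.6]
tool_rot: [1.427, 1.495, 0.848]
force: [-0.6, -0.4, 0.4]
width: 85.5
t 3.70 at [525.6 233.2 177.6] dist 2.0 ang 0.1 rows 1 q [-0.31  0.57 -0.2   1.86  0.14  0.65 -1.17]
1 1.4 -1.1 -0.9 -0.0005 0.0013 -0.0018
t 3.7 [525.6 233.2 177.6] [1.427 1.495 0.848] [ 0.005 -0.024  0.003 -0.05   0.003  0.    -0.001]
t 3.75 [526.7 233.6 178.4] [1.411 1.493 0.832] [ 0.    -0.01   0.003 -0.011  0.001 -0.01  -0.002]
```

View pics/key3.png

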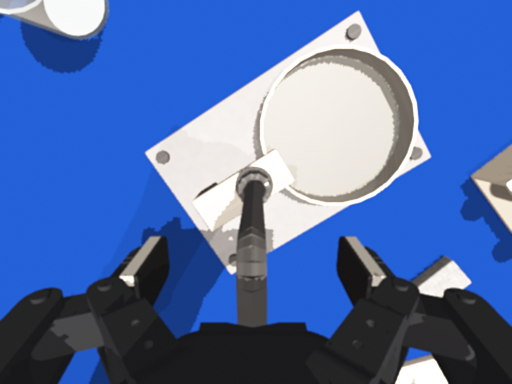

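View pics/key3sc.png

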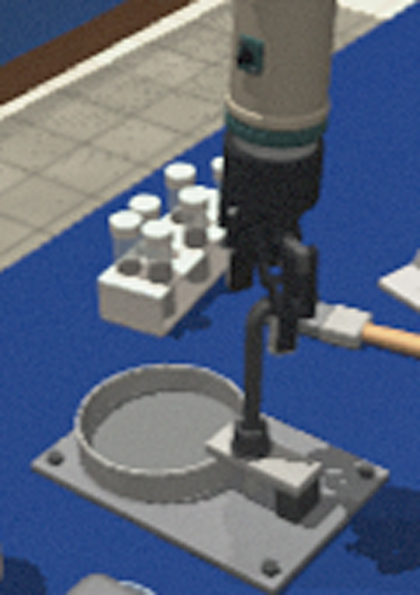

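```bash
python3 -m handwheel '1 2.5 -1 -1.5 0 0 0; -1 0 0 0 0 0 0; -1 0 0 0 0 0 0; -1 0 0 0 0 0 0; -1 0 0 0 0 0 0; -1 0 0 0 0 0 0'; python3 shot.py key4
```

```text
clock: 4.4
eef_pos: [526.5, 234.2, 178.3]
tool_rot: [1.384, 1.488, 0.805]
force: [-0.1, -1.9, 5.0]
width: 12.5
t 4.4 [526.5 234.2 178.3] [1.384 1.488 0.805] [ 0.002 -0.007  0.004 -0.007  0.001 -0.011  0.001]
```

View pics/key4.png

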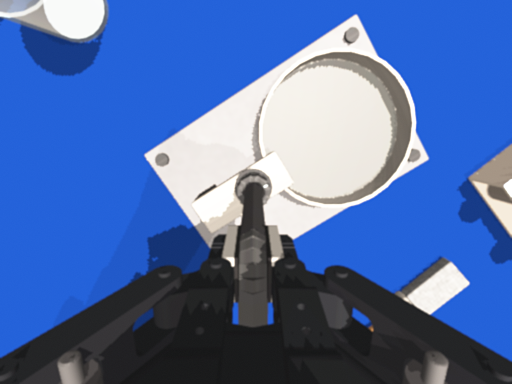

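```bash
python3 -m handwheel '-1 -8 0 0 0 0 0; -1 -10 0 0 0 0 0; -1 -12 0 0 0 0 0'; python3 -m handwheel '-1 -15 0 0 0 0 0; -1 -25 0 0 0 0 0; -1 -25 0 0 0 0 0; -1 0 0 0 0 0 0'; python3 shot.py key5; python3 shot.py key5s side;python3 shot.py key5sc scene; python3 - <<'E'
from h import *
crop(cv2.imread('pics/key5s.png'),155,80,275,300,2.7,'pics/key5si.png')
E
```

```text
clock: 4.75
eef_pos: [523.7, 232.0, 208.2]
tool_rot: [1.404, 1.491, 0.825]
force: [0.6, -0.3, -2.1]
width: 12.7
clock: 5.15
eef_pos: [519.0, 227.2, 279.2]
tool_rot: [1.4, 1.492, 0.82]
force: [0.7, -0.2, -2.8]
width: 12.4
t 5.15 [519.  227.2 279.2] [1.4   1.492 0.82 ] [ 0.     0.023  0.003  0.045  0.001 -0.012 -0.003]
t 5.2 [518.2 226.8 277.5] [1.413 1.494 0.834] [-0.006  0.041  0.006  0.044  0.005 -0.022 -0.004]
t 5.25 [517.4 226.4 275.9] [1.428 1.497 0.848] [-0.003  0.031  0.004  0.026  0.003 -0.008 -0.003]
```

View pics/key5.png

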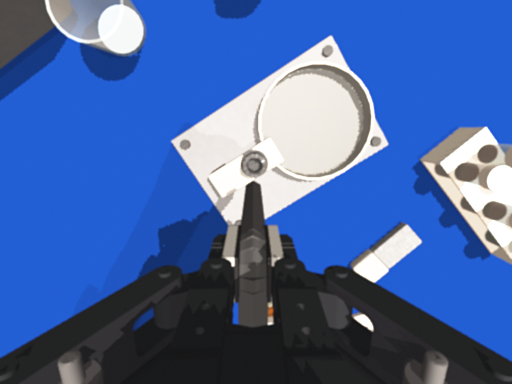

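View pics/key5si.png

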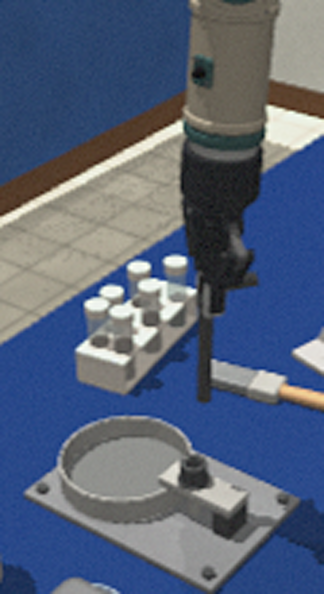

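```bash
python3 - <<'E'
from h import *
import pickle
W,s=pickle.load(open('key5.pkl','rb'));T=R(s['tool_rot']);P=s['eef_pos']
for q in [(116,2.5,0),(-19,-49.5,0)]: print(proj(W,P+T@np.array(q)).round(1))
crop(cv2.imread('pics/key5.png'),205,115,305,195,7,'pics/key5c.png')
for z in (78,): print(atz(W,(254,162),z))
E
```

```text
[[253.5 184.7]]
[[254.1 354. ]]
[534.21730168 244.05378496  78.        ]
```

View pics/key5c.png

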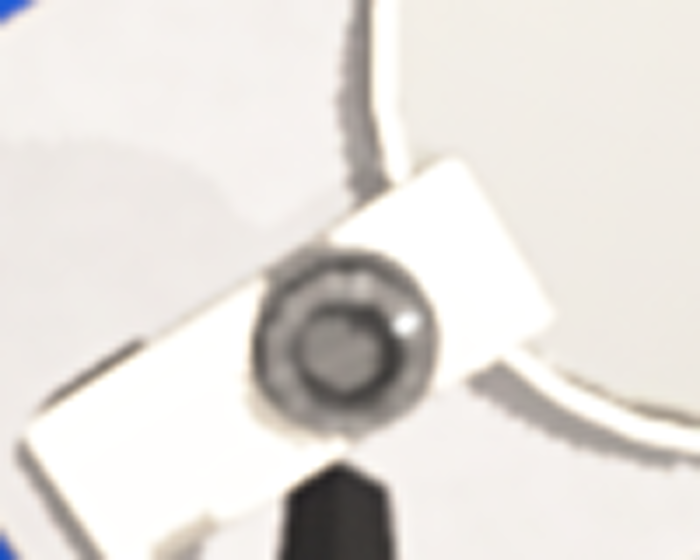

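```bash
cat > seat.py <<'E'
from h import *
import sys
a=np.radians(74.6);rx=np.array([np.cos(a),np.sin(a),0]);ry=np.array([-np.sin(a),np.cos(a),0]);zz=np.array([0,0,1.])
kx=.7071*rx-.7071*zz;kz=.7071*rx+.7071*zz
Rt=np.c_[kx,kz,-ry]; seat=np.array([531.6,-181.2,118])
def tcp(up): return seat+zz*up+19*kx-2.5*kz
if __name__=='__main__':
    show(tcp(float(sys.argv[1])),Rt,grip=-1)
E
python3 seat.py 80
```

```text
t 5.30 at [516.9 226.2 274.9] dist 407.1 ang 44.5 rows 9 q [-0.28  0.44 -0.23  1.77  0.09  0.87 -1.13]
-1 7.9 -36.4 25.7 -0.0317 0.0156 0.0788; -1 4.6 -37.7 24.6 -0.0317 0.0156 0.0788; -1 1.2 -38.7 23.4 -0.0317 0.0156 0.0788; -1 -2.2 -39.4 22.2 -0.0317 0.0156 0.0788; -1 -5.7 -39.7 20.9 -0.0317 0.0156 0.0788; -1 -9.2 -39.8 19.5 -0.0317 0.0156 0.0788; -1 -12.6 -39.5 18.1 -0.0317 0.0156 0.0788; -1 -15.9 -38.9 16.6 -0.0317 0.0156 0.0788; -1 -19.2 -38.1 15.1 -0.0317 0.0156 0.0788
```

```bash
python3 -m handwheel '-1 7.9 -36.4 25.7 -0.032 0.016 0.079; -1 4.6 -37.7 24.6 -0.032 0.016 0.079; -1 1.2 -38.7 23.4 -0.032 0.016 0.079; -1 -2.2 -39.4 22.2 -0.032 0.016 0.079; -1 -5.7 -39.7 20.9 -0.032 0.016 0.079; -1 -9.2 -39.8 19.5 -0.032 0.016 0.079; -1 -12.6 -39.5 18.1 -0.032 0.016 0.079'; python3 seat.py 80
```

```text
clock: 6.0
eef_pos: [530.3, -55.0, 200.8]
tool_rot: [1.612, 0.946, 1.302]
force: [1.9, 0.1, -2.3]
width: 12.4
t 6.00 at [530.3 -55.  200.8] dist 116.4 ang 9.5 rows 3 q [ 0.89  0.71 -0.73  1.92 -0.27  0.69  0.2 ]
-1 -16.5 -32.6 12.9 -0.0137 0.0011 0.0535; -1 -18.2 -31.9 12.5 -0.0137 0.0011 0.0535; -1 -19.9 -31.0 12.0 -0.0137 0.0011 0.0535
```

```bash
python3 -m handwheel '-1 -16.5 -32.6 12.9 -0.014 0 0.053; -1 -18.2 -31.9 12.5 -0.014 0 0.053; -1 -19.9 -31 12 -0.014 0 0.053; -1 0 0 0 0 0 0'; python3 seat.py 80;python3 shot.py s1; python3 shot.py s1s side;python3 shot.py s1sc scene; python3 - <<'E'
from h import *
crop(cv2.imread('pics/s1s.png'),245,100,345,230,4.5,'pics/s1si.png')
crop(cv2.imread('pics/s1sc.png'),150,110,270,240,4.5,'pics/s1sci.png')
E
```

```text
clock: 6.4
eef_pos: [530.1, -189.4, 169.4]
tool_rot: [1.576, 0.782, 1.282]
force: [0.2, -0.3, -2.8]
width: 12.2
t 6.40 at [ 530.1 -189.4  169.4] dist 24.0 ang 1.4 rows 1 q [ 1.12  0.93 -0.75  1.7  -0.23  0.91  0.42]
-1 4.8 23.5 -1.3 -0.0190 0.0138 -0.0033
t 6.4 [ 530.1 -189.4  169.4] [1.576 0.782 1.282] [-0.029 -0.014 -0.061  0.076 -0.036  0.01  -0.004]
t 6.45 [ 529.9 -185.2  171.1] [1.577 0.78  1.288] [-0.063 -0.056 -0.071  0.069 -0.035  0.008 -0.019]
t 6.5 [ 530.2 -181.3  173.2] [1.576 0.778 1.293] [-0.053 -0.049 -0.06   0.044 -0.023  0.008 -0.004]
```

View pics/s1.png

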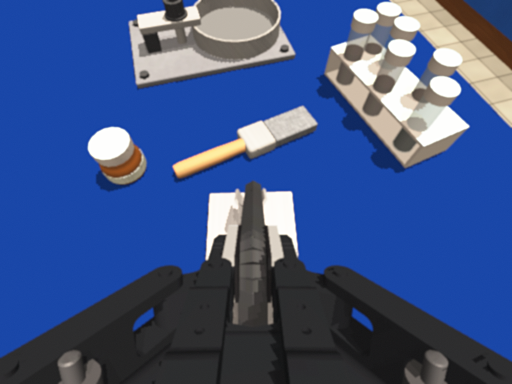

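View pics/s1si.png

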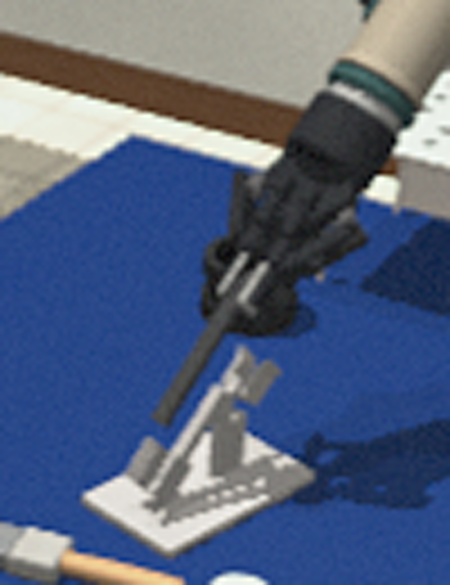

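View pics/s1sci.png

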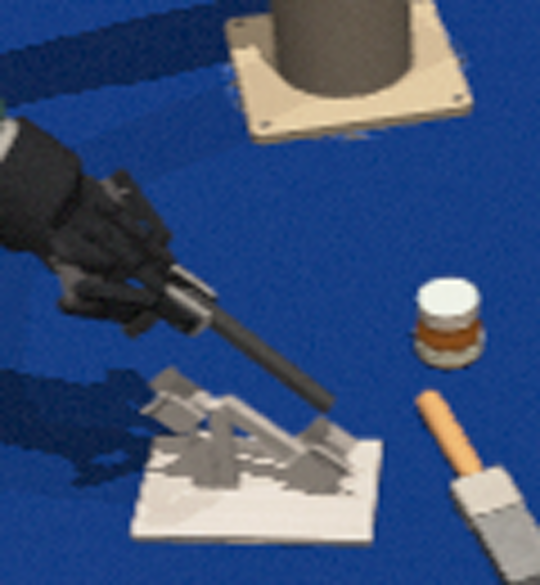

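```bash
python3 - <<'E'
from h import *
import pickle
for n,uv in [('s1s',(280.6,192.2)),('s1sc',(222.2,200)),('s1',(253,184))]:
    p,s=pickle.load(open(n+'.pkl','rb'));T=R(s['tool_rot']);P=s['eef_pos']
    print(n,uv,proj(p,[P+T@np.array(q) for q in [(116,2.5,0),(116,10.5,0),(-19,2.5,0),(-19,-49.5,0)]]).round(1).tolist(), (P+T@[116,2.5,0]).round(1))
E
python3 seat.py 50; python3 seat.py 10
```

```text
s1s (280.6, 192.2) [[279.7, 193.0], [278.6, 192.2], [301.0, 160.6], [307.4, 166.8]] [ 553.3 -104.3   91.3]
s1sc (222.2, 200) [[222.9, 198.1], [224.5, 196.8], [188.4, 174.0], [178.0, 183.1]] [ 553.3 -100.2   93.6]
s1 (253, 184) [[253.0, 185.1], [253.0, 176.6], [253.6, 264.9], [253.6, 355.5]] [ 554.  -108.8   89.5]
t 6.55 at [ 530.6 -178.7  174.8] dist 24.1 ang 0.7 rows 1 q [ 1.12  0.92 -0.76  1.71 -0.23  0.91  0.41]
-1 22.3 -9.0 1.6 -0.0081 0.0042 -0.0081
t 6.55 at [ 530.6 -178.7  174.8] dist 62.8 ang 0.7 rows 2 q [ 1.12  0.92 -0.76  1.71 -0.23  0.91  0.41]
-1 25.2 -18.8 0.9 -0.0041 0.0021 -0.0041; -1 25.2 -18.7 0.8 -0.0041 0.0021 -0.0041
```

```bash
python3 -m handwheel '-1 16 -13 1 -0.004 0.002 -0.004; -1 12 -10 0.5 -0.004 0.002 -0.004; -1 0 0 0 0 0 0; -1 0 0 0 0 0 0'; python3 seat.py 30; python3 seat.py 8
```

```text
clock: 6.95
eef_pos: [533.6, -167.6, 140.3]
tool_rot: [1.568, 0.785, 1.312]
force: [0.2, -0.5, -2.3]
width: 12.4
t 6.95 at [ 533.6 -167.6  140.3] dist 7.9 ang 0.7 rows 1 q [ 1.09  0.97 -0.74  1.73 -0.21  0.85  0.44]
-1 3.9 -6.7 1.6 0.0096 -0.0073 -0.0005
t 6.95 at [ 533.6 -167.6  140.3] dist 29.6 ang 0.7 rows 1 q [ 1.09  0.97 -0.74  1.73 -0.21  0.85  0.44]
-1 19.4 -22.2 1.6 0.0096 -0.0073 -0.0005
```

```bash
python3 -m handwheel '-1 4 -7 1.6 0.009 -0.007 0; -1 6 -6 0 0 0 0; -1 0 0 0 0 0 0'; python3 seat.py 8; python3 seat.py 0; python3 shot.py s2;  python3 shot.py s2s side;python3 shot.py s2sc scene; python3 - <<'E'
from h import *
crop(cv2.imread('pics/s2s.png'),255,130,325,230,5.5,'pics/s2si.png')
crop(cv2.imread('pics/s2sc.png'),160,150,250,240,5.5,'pics/s2sci.png')
E
```

```text
clock: 7.25
eef_pos: [535.5, -169.4, 124.5]
tool_rot: [1.567, 0.786, 1.301]
force: [-0.3, -0.4, -2.1]
width: 12.8
t 7.25 at [ 535.5 -169.4  124.5] dist 13.7 ang 0.2 rows 1 q [ 1.09  0.99 -0.73  1.73 -0.21  0.83  0.44]
-1 9.2 -10.2 -0.6 0.0029 0.0005 0.0007
t 7.25 at [ 535.5 -169.4  124.5] dist 21.7 ang 0.2 rows 1 q [ 1.09  0.99 -0.73  1.73 -0.21  0.83  0.44]
-1 14.8 -15.8 -0.7 0.0029 0.0005 0.0007
t 7.25 [ 535.5 -169.4  124.5] [1.567 0.786 1.301] [ 0.004 -0.015 -0.008 -0.008 -0.005  0.005 -0.005]
t 7.3 [ 535.8 -169.5  125. ] [1.567 0.786 1.301] [ 0.003 -0.011 -0.009 -0.008 -0.004  0.009 -0.003]
t 7.35 [ 535.9 -169.5  125.3] [1.566 0.786 1.3  ] [ 0.002 -0.005 -0.006 -0.003 -0.002  0.002  0.   ]
```

View pics/s2si.png

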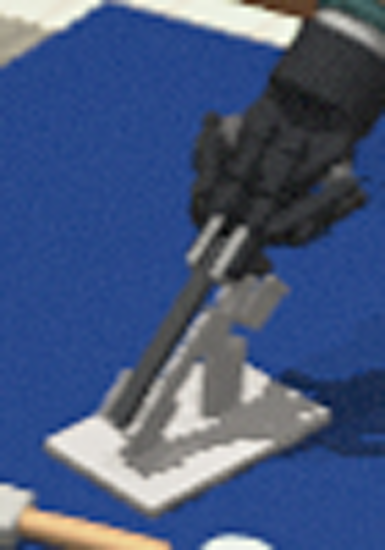

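View pics/s2sci.png

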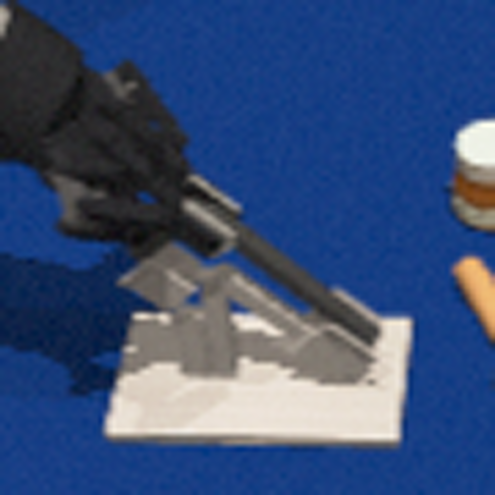

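View pics/s2.png

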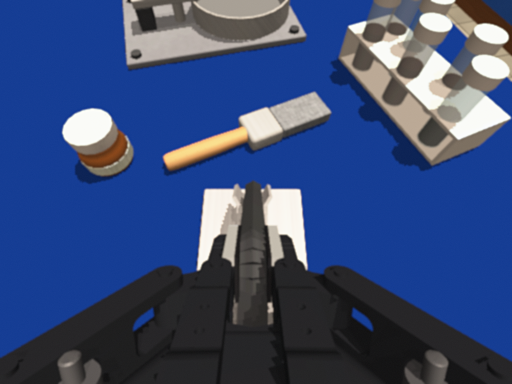

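```bash
python3 -m handwheel '-1 9 -10 -0.6 0 0 0; -1 0 0 0 0 0 0'; python3 seat.py 0
```

```text
clock: 7.6
eef_pos: [535.3, -169.3, 112.9]
tool_rot: [1.566, 0.784, 1.301]
force: [0.3, -0.2, -2.9]
width: 12.7
t 7.60 at [ 535.3 -169.3  112.9] dist 10.2 ang 0.3 rows 1 q [ 1.08  1.01 -0.73  1.73 -0.2   0.81  0.45]
-1 6.6 -7.7 -0.4 0.0040 0.0008 -0.0018
```

```bash
python3 -m handwheel '-1 5.5 -6 -0.4 0 0 0; -1 0 0 0 0 0 0'; python3 seat.py 0;python3 -m handwheel '-1 3 -3 -0.4 0 0 0; -1 0 0 0 0 0 0'; python3 seat.py 0
```

```text
clock: 7.8
eef_pos: [535.3, -168.8, 104.8]
tool_rot: [1.565, 0.782, 1.3]
force: [-0.1, 1.0, -1.5]
width: 12.4
t 7.80 at [ 535.3 -168.8  104.8] dist 2.4 ang 0.3 rows 1 q [ 1.08  1.02 -0.73  1.74 -0.2   0.8   0.46]
-1 0.5 -2.3 -0.3 0.0044 0.0012 -0.0035
clock: 8.0
eef_pos: [536.2, -168.4, 103.5]
tool_rot: [1.564, 0.778, 1.298]
force: [-0.4, 0.3, -1.3]
width: 12.2
t 8.00 at [ 536.2 -168.4  103.5] dist 2.3 ang 0.5 rows 1 q [ 1.08  1.03 -0.73  1.73 -0.2   0.8   0.46]
-1 -0.9 -1.8 -1.1 0.0046 0.0027 -0.0074
```

```bash
python3 shot.py s3;  python3 shot.py s3s side;python3 shot.py s3sc scene; python3 - <<'E'
from h import *
a=cv2.resize(cv2.imread('pics/s3s.png')[140:230,255:325],None,fx=5.5,fy=5.5,interpolation=2)
b=cv2.resize(cv2.imread('pics/s3sc.png')[150:240,165:240],None,fx=5.5,fy=5.5,interpolation=2)
cv2.imwrite('pics/s3both.png',np.hstack([a,b]))
E
```

```text
t 8.0 [ 536.2 -168.4  103.5] [1.564 0.778 1.298] [ 0.004 -0.004 -0.014 -0.003 -0.002  0.006 -0.005]
t 8.05 [ 536.3 -168.3  103.4] [1.563 0.778 1.298] [-0.004  0.     0.001  0.003 -0.001 -0.007  0.   ]
t 8.1 [ 536.3 -168.3  103.4] [1.563 0.778 1.298] [-0.002  0.     0.002  0.    -0.001 -0.004 -0.001]
```

View pics/s3both.png

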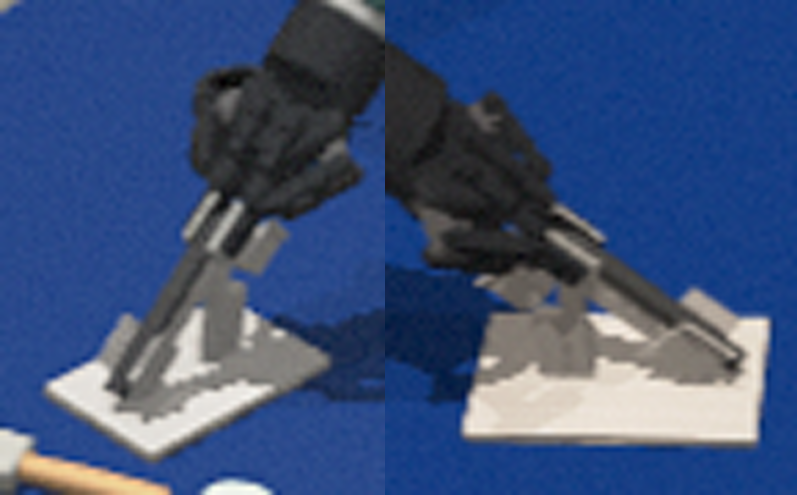

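View pics/s3.png

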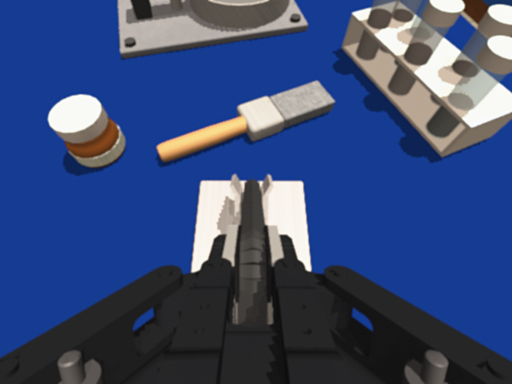

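```bash
python3 -m handwheel '-1 -1 -2 -0.5 0 0 0; 1 0 0 0 0 0 0; 1 0 0 0 0 0 0; 1 0 0 0 0 0 0; 1 0 0 0 0 0 0';  python3 shot.py s4;  python3 shot.py s4s side;python3 shot.py s4sc scene; python3 - <<'E'
from h import *
a=cv2.resize(cv2.imread('pics/s4s.png')[140:230,255:325],None,fx=5.5,fy=5.5,interpolation=2)
b=cv2.resize(cv2.imread('pics/s4sc.png')[150:240,165:240],None,fx=5.5,fy=5.5,interpolation=2)
cv2.imwrite('pics/s4both.png',np.hstack([a,b]))
E
```

```text
clock: 8.65
eef_pos: [535.7, -170.5, 101.8]
tool_rot: [1.562, 0.78, 1.297]
force: [0.3, -0.7, 0.0]
width: 70.1
t 8.65 [ 535.7 -170.5  101.8] [1.562 0.78  1.297] [ 0.     0.004  0.003 -0.001  0.003 -0.004  0.001]
t 8.7 [ 535.6 -170.5  101.8] [1.562 0.779 1.297] [-0.001 -0.002 -0.002  0.    -0.001  0.003  0.   ]
t 8.75 [ 535.6 -170.4  101.9] [1.562 0.779 1.297] [ 0.    -0.    -0.002  0.    -0.003  0.002  0.   ]
```

View pics/s4both.png

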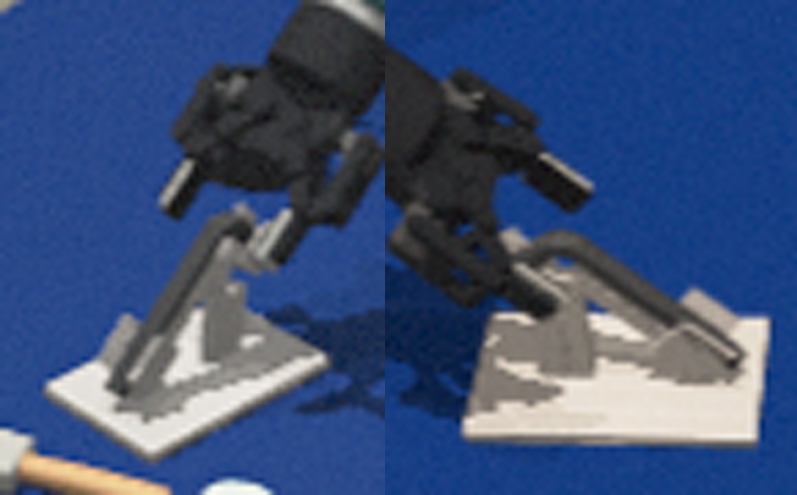

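View pics/s4.png

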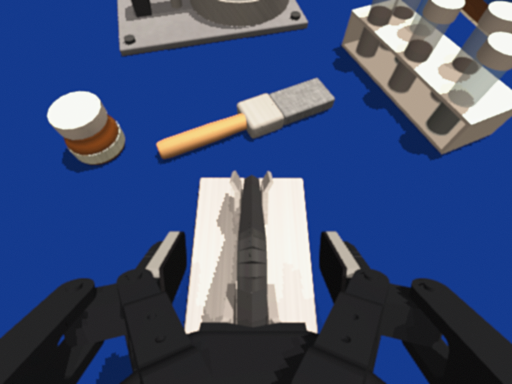

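```bash
cat > g2.py <<'E'
from seat import *
R2=np.c_[-kz,kx,-ry]
Rv=np.c_[-zz,rx,-ry]
E
python3 -m handwheel '1 -25 0 0 0 0 0; 1 -30 0 0 0 0 0; 1 -30 0 0 0 0 0'; python3 - <<'E'
from g2 import *
show([532,-178,260],Rv)
E
python3 shot.py s5
```

```text
clock: 9.1
eef_pos: [517.4, -225.1, 161.3]
tool_rot: [1.57, 0.774, 1.311]
force: [0.9, 0.3, -1.3]
width: 85.3
t 9.10 at [ 517.4 -225.1  161.3] dist 110.3 ang 45.6 rows 6 q [ 1.16  0.96 -0.73  1.64 -0.2   1.    0.46]
1 -5.6 17.5 0.3 0.0014 -0.0005 -0.1328; 1 -7.9 16.6 0.3 0.0014 -0.0005 -0.1328; 1 -10.0 15.4 0.3 0.0014 -0.0005 -0.1328; 1 -12.0 13.9 0.3 0.0014 -0.0005 -0.1328; 1 -13.7 12.2 0.3 0.0014 -0.0005 -0.1328; 1 -15.2 10.3 0.3 0.0014 -0.0005 -0.1328
t 9.1 [ 517.4 -225.1  161.3] [1.57  0.774 1.311] [ 0.249 -0.226 -0.01  -0.386  0.015  0.711 -0.007]
```

View pics/s5.png

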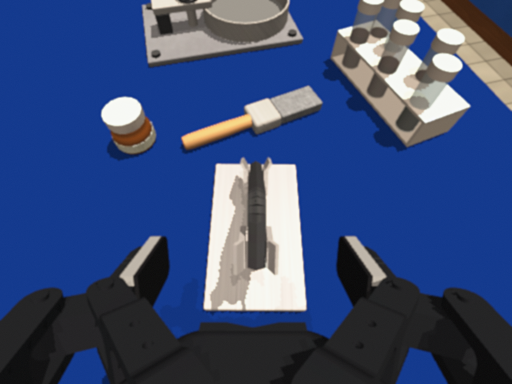

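```bash
python3 -m handwheel '1 -12 20 0 0 0 -0.13; 1 -12 17 0 0 0 -0.13; 1 -12 15.5 0 0 0 -0.13; 1 -12 14 0 0 0 -0.13; 1 -13.7 12 0 0 0 -0.13; 1 -15 10 0 0 0 -0.13'; python3 - <<'E'
from g2 import *
show(seat+55*kx+100*kz,R2)
E
python3 shot.py s6
```

```text
clock: 9.75
eef_pos: [527.2, -198.7, 267.2]
tool_rot: [-2.114, 1.565, -2.404]
force: [0.6, 0.5, -1.5]
width: 85.1
t 9.75 at [ 527.2 -198.7  267.2] dist 173.4 ang 44.7 rows 6 q [ 0.56  0.49 -0.38  1.72  0.22  0.97 -0.19]
1 19.5 21.4 -0.5 -0.0033 -0.0019 -0.1301; 1 16.5 23.7 -0.4 -0.0033 -0.0019 -0.1301; 1 13.3 25.7 -0.4 -0.0033 -0.0019 -0.1301; 1 9.9 27.2 -0.3 -0.0033 -0.0019 -0.1301; 1 6.3 28.2 -0.3 -0.0033 -0.0019 -0.1301; 1 2.5 28.8 -0.2 -0.0033 -0.0019 -0.1301
t 9.75 [ 527.2 -198.7  267.2] [-2.114  1.565 -2.404] [-1.351 -0.401  0.667 -0.056  1.051  0.386 -1.372]
```

View pics/s6.png

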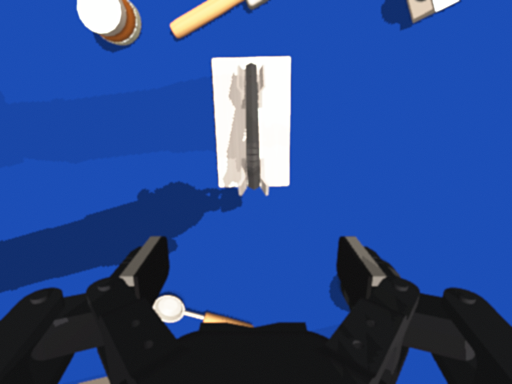

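```bash
python3 -m handwheel '1 12 21 0 0 0 -0.13; 1 14 23.7 0 0 0 -0.13; 1 13.3 25.7 0 0 0 -0.13; 1 9.9 27 0 0 0 -0.13; 1 6.3 28 0 0 0 -0.13; 1 2.5 24 0 0 0 -0.13; 1 0 0 0 0 0 0; 1 0 0 0 0 0 0'; python3 - <<'E'
from g2 import *
show(seat+55*kx+100*kz,R2)
E
python3 shot.py s7
```

```text
clock: 10.6
eef_pos: [570.6, -68.2, 159.2]
tool_rot: [-1.556, 0.76, -1.837]
force: [0.7, -0.8, 0.3]
width: 85.4
t 10.60 at [570.6 -68.2 159.2] dist 15.4 ang 1.7 rows 1 q [-0.27  0.87 -0.06  1.62  0.73  1.28 -1.05]
1 13.5 0.0 -7.6 -0.0130 0.0020 0.0257
t 10.6 [570.6 -68.2 159.2] [-1.556  0.76  -1.837] [-0.045  0.093 -0.052  0.002 -0.026 -0.02  -0.007]
```

View pics/s7.png

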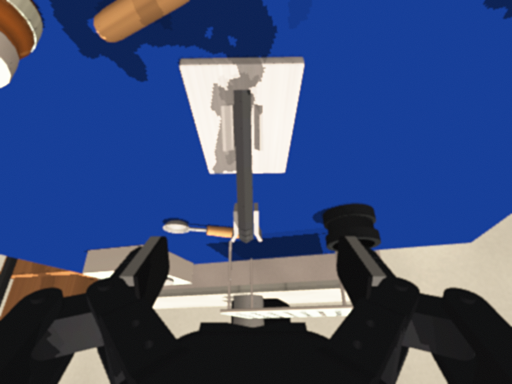

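```bash
python3 - <<'E'
from g2 import *
import pickle
W,s=pickle.load(open('s7.pkl','rb'))
for n,q in [('tip top',seat+135*kx+7*kz),('tip bot',seat+135*kx-7*kz),('E',seat),('outer elbow',seat+4*kx-4*kz+ 0),('88',seat+88*kx+7*kz)]: print(n,proj(W,q).round(1))
crop(cv2.imread('pics/s7.png'),175,50,310,250,3,'pics/s7c.png')
E
```

```text
tip top [[242.2  91.3]]
tip bot [[242.7  91.6]]
E [[245.8 239.3]]
outer elbow [[245.8 233.7]]
88 [[243.5 149.9]]
```

View pics/s7c.png

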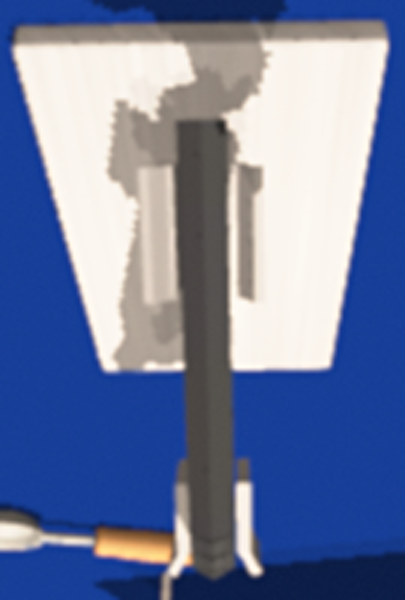

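```bash
python3 -m handwheel '1 20 0.5 -7 -0.012 0.002 0.025; 1 25 0 0 0 0 0; 1 0 0 0 0 0 0; 1 0 0 0 0 0 0'; python3 - <<'E'
from g2 import *
show(seat+56*kx+30*kz,R2)
show(seat+56*kx-9*kz,R2)
E
```

```text
clock: 11.05
eef_pos: [555.3, -101.0, 131.7]
tool_rot: [-1.56, 0.797, -1.841]
force: [0.9, 0.2, -1.0]
width: 85.1
t 11.05 at [ 555.3 -101.   131.7] dist 39.4 ang 0.9 rows 1 q [-0.22  0.87 -0.05  1.71  0.76  1.17 -1.07]
1 38.9 6.1 -1.6 -0.0114 -0.0012 -0.0112
t 11.05 at [ 555.3 -101.   131.7] dist 78.1 ang 0.9 rows 2 q [-0.22  0.87 -0.05  1.71  0.76  1.17 -1.07]
1 38.9 2.8 -0.8 -0.0057 -0.0006 -0.0056; 1 38.9 3.0 -0.8 -0.0057 -0.0006 -0.0056
```

```bash
python3 -m handwheel '1 20 3 -0.8 -0.006 0 -0.006; 1 20 2 -0.8 -0.006 0 -0.006; 1 20 0 0 0 0 0; 1 0 0 0 0 0 0; 1 0 0 0 0 0 0'; python3 - <<'E'
from g2 import *
show(seat+56*kx-9*kz,R2)
E
python3 shot.py s8
```

```text
clock: 11.55
eef_pos: [549.4, -137.6, 92.6]
tool_rot: [-1.551, 0.795, -1.829]
force: [-0.3, 0.4, -0.3]
width: 85.5
t 11.55 at [ 549.4 -137.6   92.6] dist 25.2 ang 1.0 rows 1 q [-0.18  0.92 -0.02  1.75  0.82  1.07 -1.11]
1 24.1 4.7 -5.9 -0.0126 0.0072 -0.0099
t 11.55 [ 549.4 -137.6   92.6] [-1.551  0.795 -1.829] [ 0.013 -0.01   0.007  0.004 -0.004  0.008  0.002]
```

View pics/s8.png

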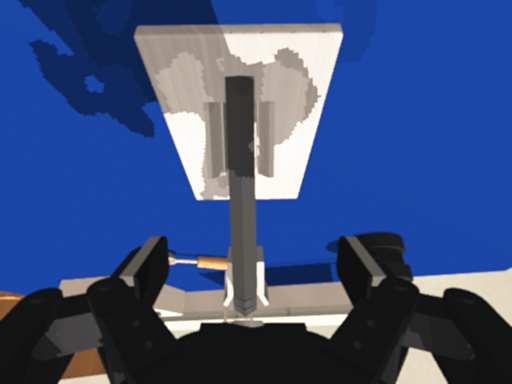

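```bash
python3 -m handwheel '1 13 4.5 -5.5 -0.0126 0.007 -0.01; 1 10 0 0 0 0 0; 1 0 0 0 0 0 0; 1 0 0 0 0 0 0'; python3 - <<'E'
from g2 import *
show(seat+56*kx-9*kz,R2)
import pickle
W,s=pickle.load(open('s8.pkl','rb'))
for n,q in [('tip top',seat+135*kx+7*kz),('E',seat),('outer elbow',seat+4*kx-4*kz+ 0),('88',seat+88*kx+7*kz)]: print(n,proj(W,q).round(1))
E
python3 shot.py s9
```

```text
clock: 12.0
eef_pos: [542.1, -147.4, 73.0]
tool_rot: [-1.568, 0.787, -1.835]
force: [0.2, 0.4, 0.5]
width: 85.6
t 12.00 at [ 542.1 -147.4   73. ] dist 2.6 ang 0.2 rows 1 q [-0.18  0.95 -0.01  1.77  0.85  1.03 -1.13]
1 2.2 -0.8 -1.1 0.0002 0.0033 -0.0020
tip top [[239.4  78.9]]
E [[245.2 310.1]]
outer elbow [[245.2 300.5]]
88 [[241.7 175.6]]
t 12.0 [ 542.1 -147.4   73. ] [-1.568  0.787 -1.835] [ 0.005  0.007  0.007  0.006  0.006 -0.001 -0.004]
```

View pics/s9.png

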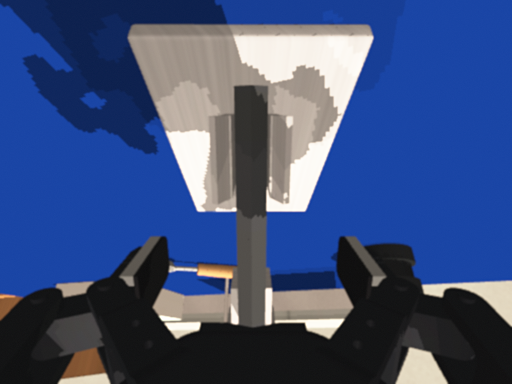

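```bash
python3 -m handwheel '1 1.5 0 -0.8 0 0 0; -1 0 0 0 0 0 0; -1 0 0 0 0 0 0; -1 0 0 0 0 0 0; -1 0 0 0 0 0 0; -1 0 0 0 0 0 0'; python3 - <<'E'
from g2 import *
show(seat+56*kx-9*kz,R2)
E
python3 shot.py s10
```

```text
clock: 12.65
eef_pos: [541.5, -147.9, 72.4]
tool_rot: [-1.566, 0.788, -1.834]
force: [1.2, 0.0, 2.7]
width: 12.4
t 12.65 at [ 541.5 -147.9   72.4] dist 1.7 ang 0.3 rows 1 q [-0.18  0.95 -0.01  1.78  0.85  1.03 -1.14]
1 1.3 -0.8 -0.7 -0.0002 0.0043 -0.0023
t 12.65 [ 541.5 -147.9   72.4] [-1.566  0.788 -1.834] [-0.002 -0.004  0.    -0.003  0.001  0.006  0.001]
```

View pics/s10.png

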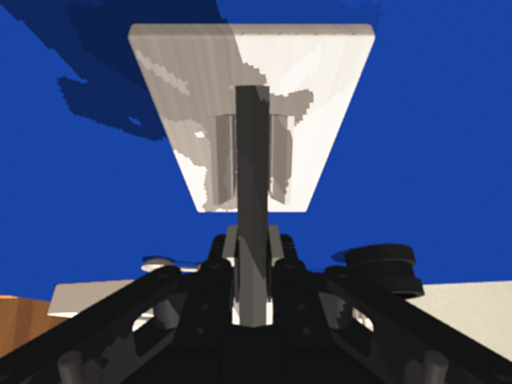

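```bash
python3 -m handwheel '-1 -8 -8 0 0 0 0; -1 -15 -15 0 0 0 0; -1 -20 -20 0 0 0 0; -1 -20 -20 0 0 0 0'; cat > g3.py <<'E'
from h import *
import sys
SC=np.array([534,243.3,78.]); KT=np.array([44.3,-55.8,0.])
def Rpsi(deg):
    a=np.radians(deg); return np.c_[[0,0,-1],[np.cos(a),np.sin(a),0],[np.sin(a),-np.cos(a),0]]
def tcp_for_tip(deg,tip): return np.array(tip)-Rpsi(deg)@KT
E
python3 - <<'E'
from g3 import *
Rp=Rpsi(56); print(np.linalg.det(Rp))
show(SC+[0,0,52]-Rp@[0,60,40],Rp,grip=-1)
show([495,0,215],Rpsi(62),grip=-1)
E
```

```text
clock: 13.1
eef_pos: [539.0, -146.7, 160.8]
tool_rot: [-1.579, 0.789, -1.841]
force: [0.6, 0.4, -1.8]
width: 12.9
1.0
t 13.10 at [ 539.  -146.7  160.8] dist 370.9 ang 48.4 rows 8 q [-0.16  0.8  -0.04  1.77  0.79  1.14 -1.01]
-1 -26.4 32.2 -20.5 0.0392 0.0154 0.0969; -1 -22.8 33.7 -22.2 0.0392 0.0154 0.0969; -1 -19.1 34.9 -23.8 0.0392 0.0154 0.0969; -1 -15.4 35.6 -25.5 0.0392 0.0154 0.0969; -1 -11.5 35.8 -27.1 0.0392 0.0154 0.0969; -1 -7.6 35.7 -28.6 0.0392 0.0154 0.0969; -1 -3.7 35.1 -30.1 0.0392 0.0154 0.0969; -1 0.1 34.0 -31.5 0.0392 0.0154 0.0969
t 13.10 at [ 539.  -146.7  160.8] dist 162.4 ang 46.5 rows 6 q [-0.16  0.8  -0.04  1.77  0.79  1.14 -1.01]
-1 -21.6 9.1 -13.5 0.0358 0.0137 0.1298; -1 -20.1 11.3 -14.2 0.0358 0.0137 0.1298; -1 -18.3 13.3 -14.9 0.0358 0.0137 0.1298; -1 -16.3 15.0 -15.6 0.0358 0.0137 0.1298; -1 -14.0 16.4 -16.4 0.0358 0.0137 0.1298; -1 -11.6 17.4 -17.2 0.0358 0.0137 0.1298
```

```bash
python3 -m handwheel '-1 -21.6 9 -13.5 0.036 0.014 0.13; -1 -20 11.3 -14 0.036 0.014 0.13; -1 -18.3 13.3 -15 0.036 0.014 0.13; -1 -16.3 15 -15.6 0.036 0.014 0.13; -1 -14 16.4 -16.4 0.036 0.014 0.13; -1 -11.6 17.4 -17 0.036 0.014 0.13'; python3 - <<'E'
from g3 import *
Rp=Rpsi(56)
show(SC+[0,0,90]-Rp@[0,60,40],Rp,grip=-1)
E
```

```text
clock: 13.7
eef_pos: [495.4, 6.4, 224.0]
tool_rot: [1.465, 1.541, 0.971]
force: [-0.1, -0.5, -3.3]
width: 12.8
t 13.70 at [495.4   6.4 224. ] dist 218.7 ang 6.0 rows 5 q [ 0.22  0.44 -0.39  1.96  0.21  0.75 -0.77]
-1 12.1 33.9 -24.8 0.0200 0.0003 -0.0059; -1 11.9 33.5 -25.5 0.0200 0.0003 -0.0059; -1 11.7 33.0 -26.2 0.0200 0.0003 -0.0059; -1 11.6 32.6 -26.8 0.0200 0.0003 -0.0059; -1 11.4 32.1 -27.5 0.0200 0.0003 -0.0059
```

```bash
python3 -m handwheel '-1 10 33.9 -24.8 0.02 0 -0.006; -1 11.9 33.5 -25.5 0.02 0 -0.006; -1 11.7 33 -26 0.02 0 -0.006; -1 11.6 32.6 -26.8 0.02 0 -0.006; -1 11.4 26 -22 0.02 0 -0.006; -1 0 0 0 0 0 0; -1 0 0 0 0 0 0'; python3 - <<'E'
from g3 import *
Rp=Rpsi(56)
show(SC+[0,0,45]-Rp@[0,60,40],Rp,grip=-1)
E
python3 shot.py c1
```

```text
clock: 14.4
eef_pos: [470.2, 198.5, 173.5]
tool_rot: [-0.363, 1.562, -0.988]
force: [-0.7, -0.1, -1.6]
width: 12.5
t 14.40 at [470.2 198.5 173.5] dist 53.5 ang 1.9 rows 2 q [-0.26  0.54 -0.29  1.97  0.25  0.67 -1.34]
-1 25.2 6.3 -6.5 -0.0157 0.0042 0.0017; -1 25.2 6.4 -6.3 -0.0157 0.0042 0.0017
t 14.4 [470.2 198.5 173.5] [-0.363  1.562 -0.988] [-0.037  0.009 -0.033 -0.003 -0.009 -0.007 -0.014]
```

View pics/c1.png

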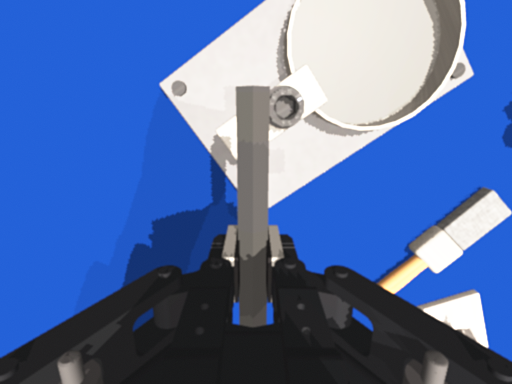

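```bash
python3 -m handwheel '-1 22 8 -6.5 -0.015 0.004 0; -1 22 8 -6 -0.015 0.004 0; -1 0 0 0 0 0 0; -1 0 0 0 0 0 0; -1 0 0 0 0 0 0'; python3 shot.py c2; python3 - <<'E'
from h import *
import pickle
W,s=pickle.load(open('c2.pkl','rb'))
u=proj(W,[534,243.3,78])[0];print(u)
u=u.astype(int);crop(cv2.imread('pics/c2.png'),u[0]-30,u[1]-28,u[0]+30,u[1]+28,10,'pics/c2c.png')
E
```

```text
clock: 14.95
eef_pos: [472.2, 211.9, 132.0]
tool_rot: [-0.511, 1.565, -1.115]
force: [-0.3, -0.9, -2.9]
width: 12.5
t 14.95 [472.2 211.9 132. ] [-0.511  1.565 -1.115] [ 0.019 -0.017  0.006 -0.001 -0.     0.009  0.006]
[304.44474375 122.97924715]
```

View pics/c2.png

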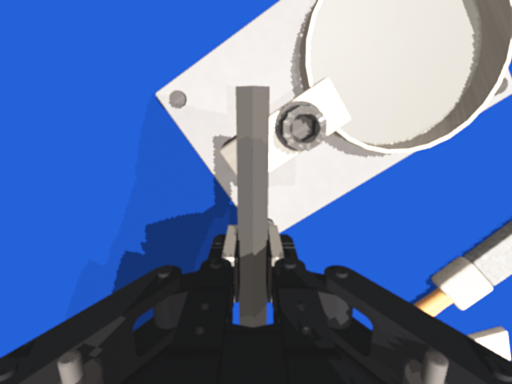

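View pics/c2c.png

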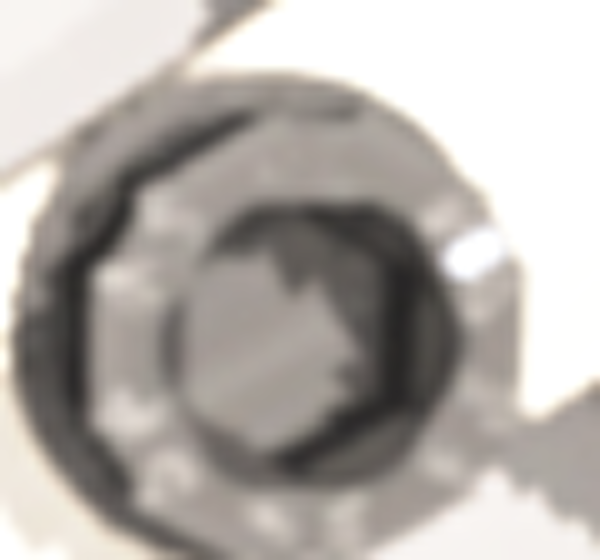

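```bash
python3 - <<'E'
from h import *
import pickle
im=cv2.imread('pics/c2.png')[95:160,270:340]
im=cv2.resize(im,None,fx=8,fy=8,interpolation=cv2.INTER_CUBIC)
im=cv2.convertScaleAbs(im,alpha=1.0)
for i in range(0,70,10): cv2.line(im,(i*8,0),(i*8,6),(0,0,255),1);cv2.putText(im,str(270+i),(i*8,16),0,.35,(0,0,255))
for i in range(0,65,10): cv2.line(im,(0,i*8),(6,i*8),(0,0,255),1);cv2.putText(im,str(95+i),(8,i*8+4),0,.35,(0,0,255))
# overlay predicted circles for screw est
W,s=pickle.load(open('c2.pkl','rb'))
def ov(C,r,z,col):
    t=np.linspace(0,2*np.pi,60);P=proj(W,np.c_[C[0]+r*np.cos(t),C[1]+r*np.sin(t),0*t+z])
    cv2.polylines(im,[np.int32((P-[270,95]+.5)*8)],True,col,1)
C=(534,242.3)
for C,cc in [((533.8,241),(0,0,255))]:
    ov(C,14.5,78,cc);ov(C,10,78,cc)
    print(s['tool_rot'],np.degrees(np.arctan2(*R(s['tool_rot'])[[1,0],1])))
cv2.imwrite('pics/c2e.png',im)
E
```

```text
[-0.51110655  1.56495254 -1.1147627 ] 55.41263297118428
```

View pics/c2e.png

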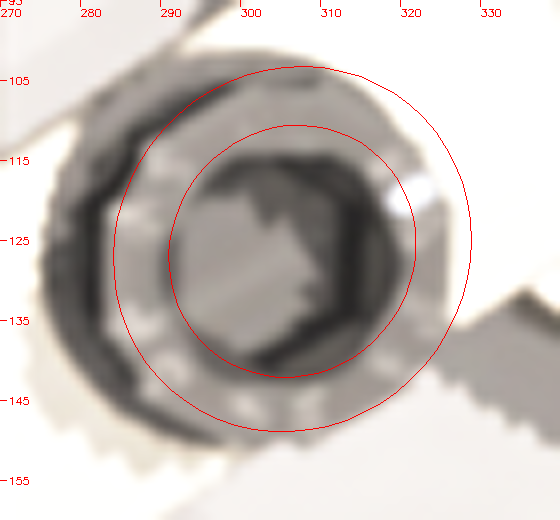

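```bash
python3 - <<'E'
from h import *
import pickle
for n,uv in [('c2',(305.2,128.2)),('c1',(285,107)),('key5',(254.8,163.8)),('key1',(244.3,150.8))]:
    W,s=pickle.load(open(n+'.pkl','rb')); print(n,atz(W,uv,78).round(1),s['qd'].round(2)[:3])
# from gripping pose in socket
P=np.array([526.5,234.2,178.3]);T=R([1.384,1.488,.805])
for x in (100,116): print((P+T@[x,2.5,0]).round(1))
print(T[:,2].round(2))
# long tip from wrist in hand (c2): predicted pixel of tip for KT model
W,s=pickle.load(open('c2.pkl','rb'));T=R(s['tool_rot'])
for q in [(-7.7,79.2,0),(-14.7,79.2,0),(-7.7,79.2,7),(-15,79.2,-4),(-15,80.2,0)]: print(q,proj(W,s['eef_pos']+T@np.array(q)).round(1))
crop(cv2.imread('pics/c2.png'),215,75,295,155,6,'pics/c2t.png')
E
```

```text
c2 [532.7 240.2  78. ] [ 0.02 -0.02  0.01]
c1 [531.7 240.9  78. ] [-0.04  0.01 -0.03]
key5 [533.8 241.7  78. ] [0.   0.02 0.  ]
key1 [535.6 243.   78. ] [ 0.05 -0.01  0.08]
[533.6 242.2  78.8]
[534.5 243.2  62.9]
[ 0.84 -0.55  0.02]
(-7.7, 79.2, 0) [[254.4  87.9]]
(-14.7, 79.2, 0) [[254.5  86.9]]
(-7.7, 79.2, 7) [[271.   87.9]]
(-15, 79.2, -4) [[244.4  86.9]]
(-15, 80.2, 0) [[254.5  84.2]]
```

View pics/c2t.png

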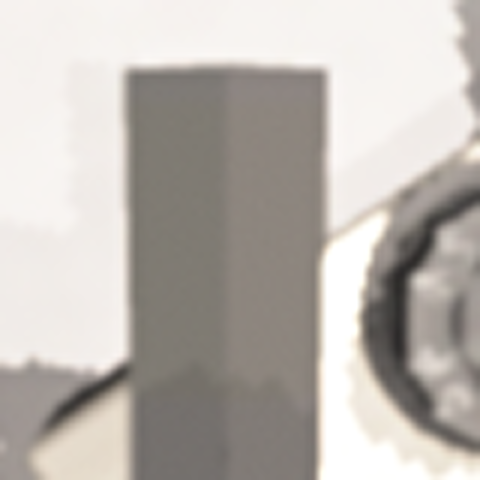

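```bash
sed -i 's/^SC=.*/SC=np.array([533.2,241.2,78.]); KT=np.array([44.3,-55.8,0.])/' g3.py; python3 - <<'E'
from g3 import *
show(tcp_for_tip(55.4,SC+[0,0,22]),Rpsi(55.4),grip=-1)
E
```

```text
t 15.00 at [472.5 211.7 132.2] dist 119.8 ang 0.4 rows 3 q [-0.3   0.61 -0.27  1.98  0.29  0.59 -1.37]
-1 -4.1 38.2 11.1 -0.0000 0.0019 0.0008; -1 -4.1 38.2 11.1 -0.0000 0.0019 0.0008; -1 -4.0 38.2 11.1 -0.0000 0.0019 0.0008
```

```bash
python3 -m handwheel '-1 -12 10 3 0 0 0; -1 -4 32 9 0 0 0; -1 -2 32 9.5 0 0.002 0; -1 0 30 9 0 0.002 0; -1 0 0 0 0 0 0; -1 0 0 0 0 0 0'; python3 - <<'E'
from g3 import *
show(tcp_for_tip(55.4,SC+[0,0,15]),Rpsi(55.4),grip=-1)
E
```

```text
clock: 15.6
eef_pos: [561.2, 276.6, 156.3]
tool_rot: [-0.128, 1.565, -0.74]
force: [-0.5, -0.8, -2.8]
width: 12.6
t 15.60 at [561.2 276.6 156.3] dist 22.0 ang 0.6 rows 1 q [-0.33  0.7  -0.28  1.67  0.26  0.81 -1.34]
-1 19.0 10.7 -3.1 -0.0076 0.0058 0.0008
```

```bash
python3 -m handwheel '-1 6 10.7 -3 -0.0076 0.0058 0; -1 8 0 0 0 0 0; -1 0 0 0 0 0 0; -1 0 0 0 0 0 0'; python3 - <<'E'
from g3 import *
show(tcp_for_tip(55.4,SC+[0,0,10]),Rpsi(55.4),grip=-1)
E
python3 shot.py d1 side; python3 shot.py d1c scene; python3 shot.py d1w; python3 - <<'E'
from h import *
a=cv2.resize(cv2.imread('pics/d1.png')[190:280,190:260],None,fx=5.5,fy=5.5,interpolation=2)
b=cv2.resize(cv2.imread('pics/d1c.png')[130:220,290:365],None,fx=5.5,fy=5.5,interpolation=2)
cv2.imwrite('pics/d1both.png',np.hstack([a,b]))
E
```

```text
clock: 16.0
eef_pos: [563.4, 285.3, 141.4]
tool_rot: [-1.764, 1.567, -2.368]
force: [0.4, -0.3, -2.8]
width: 12.8
t 16.00 at [563.4 285.3 141.4] dist 9.4 ang 0.2 rows 1 q [-0.34  0.73 -0.28  1.65  0.26  0.8  -1.35]
-1 9.1 2.4 0.2 -0.0005 -0.0007 0.0035
t 16.0 [563.4 285.3 141.4] [-1.764  1.567 -2.368] [ 0.003  0.006  0.006  0.021  0.006  0.003 -0.002]
t 16.05 [563.2 285.  141.3] [-1.768  1.566 -2.373] [-0.001 -0.003  0.003 -0.004 -0.     0.002  0.002]
t 16.1 [563.4 285.1 141.5] [-1.719  1.567 -2.324] [ 0.001 -0.005  0.    -0.008 -0.    -0.    -0.002]
```

View pics/d1both.png

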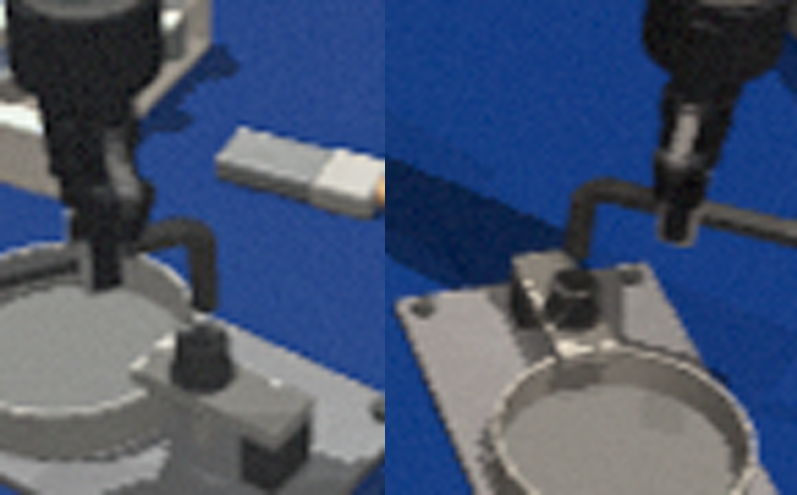

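View pics/d1w.png

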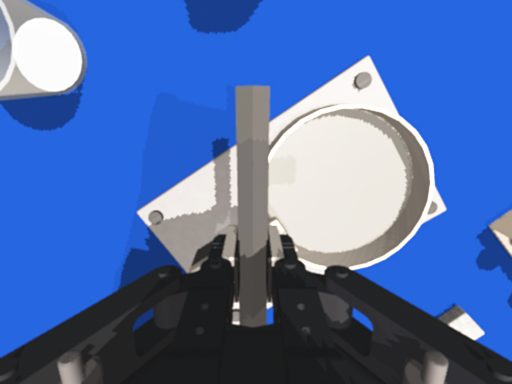

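```bash
python3 - <<'E'
from g3 import *
import pickle
for n in ('d1','d1c'):
    p,s=pickle.load(open(n+'.pkl','rb'));tip=s['eef_pos']+R(s['tool_rot'])@KT
    print(n,'tip',tip.round(1),proj(p,tip).round(1),'below@78',proj(p,[*tip[:2],78]).round(1),'elbow',proj(p,tip+[0,0,45]).round(1),'S',proj(p,SC).round(1), 'S+10x',proj(p,SC+[10,0,0]).round(1),'S+10y',proj(p,SC+[0,10,0]).round(1))
    im=cv2.imread(f'pics/{n}.png'); o=(205,225) if n=='d1' else (302,150)
    c=cv2.resize(im[o[1]:o[1]+45,o[0]:o[0]+45],None,fx=8.5,fy=8.5,interpolation=2)
    c=cv2.convertScaleAbs(c,alpha=1.6,beta=10)
    for q,col in [(tip,(0,255,0)),([*tip[:2],78],(0,0,255)),(SC,(0,255,255))]:
        u=(proj(p,q)[0]-o+.5)*8.5; cv2.circle(c,tuple(np.int32(u)),3,col,-1)
    cv2.imwrite(f'pics/{n}z.png',c)
a,b=cv2.imread('pics/d1z.png'),cv2.imread('pics/d1cz.png');cv2.imwrite('pics/d1zz.png',np.hstack([a,b]))
E
```

```text
d1 tip [531.6 239.3  97.3] [[226.6 245.8]] below@78 [[226.7 251.1]] elbow [[226.4 233.3]] S [[225.9 251.2]] S+10x [[223.1 250. ]] S+10y [[223.8 253.1]]
d1c tip [531.3 238.9  97.2] [[324.  175.7]] below@78 [[323.5 180.2]] elbow [[325.4 164.9]] S [[324.3 180.4]] S+10x [[325.4 182.4]] S+10y [[327.2 179.9]]
```

View pics/d1zz.png

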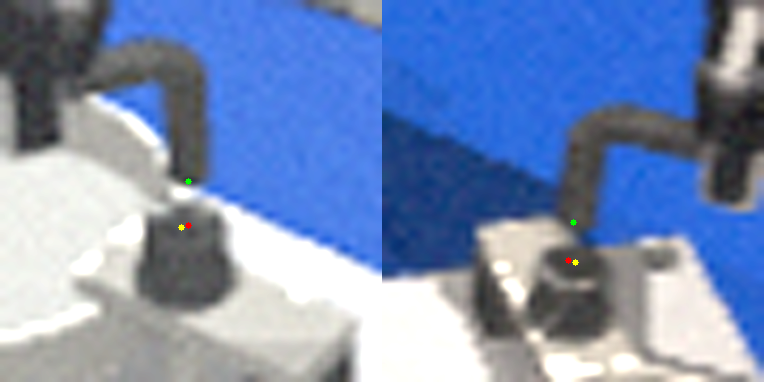

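```bash
sed -i 's/^SC=.*/SC=np.array([532.4,240.5,78.]); KT=np.array([44.3,-55.8,0.])/' g3.py; cat > ins.py <<'E'
from g3 import *
import sys
from cell import ctrl
s=ctrl.read_state();T=R(s['tool_rot']);tip=s['eef_pos']+T@KT
psi=np.degrees(np.arctan2(T[1,1],T[0,1]))
print('tip-S',(tip-SC).round(1),'psi %.1f'%psi,'F',s['force'].round(1),'M',s['torque'].round(2),'tilt',(np.degrees(T[:2,0])).round(1))
if len(sys.argv)>2: show(tcp_for_tip(float(sys.argv[1]),SC+[0,0,float(sys.argv[2])]),Rpsi(float(sys.argv[1])),grip=-1)
E
python3 ins.py 55.4 6
```

```text
tip-S [-0.5 -1.3 19.6] psi 55.4 F [ 0.5 -0.8 -1.9] M [0.01 0.03 0.06] tilt [-0.1 -0.1]
t 16.15 at [563.7 285.2 141.7] dist 13.5 ang 0.2 rows 1 q [-0.34  0.73 -0.28  1.65  0.26  0.8  -1.35]
-1 13.4 1.2 -0.3 -0.0008 -0.0003 0.0031
```

```bash
python3 -m handwheel '-1 8 1 -0.3 0 0 0.003; -1 4 0 0 0 0 0; -1 0 0 0 0 0 0; -1 0 0 0 0 0 0'; python3 ins.py 55.4 2
```

```text
clock: 16.55
eef_pos: [563.9, 286.0, 128.8]
tool_rot: [2.938, 1.571, 2.333]
force: [0.0, 0.9, -2.2]
width: 12.4
tip-S [-0.2 -0.4  6.5] psi 55.3 F [ 0.   0.9 -2.2] M [0.02 0.06 0.  ] tilt [-0.  0.]
t 16.55 at [563.9 286.  128.8] dist 4.5 ang 0.1 rows 1 q [-0.35  0.74 -0.28  1.66  0.27  0.77 -1.35]
-1 4.5 0.4 -0.1 -0.0010 -0.0001 -0.0000
```

```bash
python3 -m handwheel '-1 4 0.4 0 0 0 0; -1 2 0 0 0 0 0; -1 0 0 0 0 0 0'; python3 ins.py 55.4 0;python3 -m handwheel '-1 2 0 0 0 0 0; -1 2 0 0 0 0 0; -1 0 0 0 0 0 0'; python3 ins.py 55.4 -4
```

```text
clock: 16.85
eef_pos: [564.3, 286.4, 122.4]
tool_rot: [1.608, 1.571, 1.004]
force: [-0.3, -0.1, -2.5]
width: 12.6
tip-S [0.2 0.  0.1] psi 55.3 F [-0.3 -0.1 -2.5] M [ 0.03 -0.06  0.02] tilt [0. 0.]
t 16.85 at [564.3 286.4 122.4] dist 0.2 ang 0.1 rows 1 q [-0.35  0.75 -0.27  1.67  0.27  0.76 -1.36]
-1 0.1 -0.1 -0.2 -0.0010 -0.0000 -0.0003
clock: 17.15
eef_pos: [564.4, 286.5, 118.1]
tool_rot: [1.367, 1.57, 0.762]
force: [-0.3, 0.3, -2.5]
width: 12.6
tip-S [ 0.3  0.2 -4.2] psi 55.3 F [-0.3  0.3 -2.5] M [ 0.03 -0.04  0.02] tilt [0. 0.]
t 17.15 at [564.4 286.5 118.1] dist 0.4 ang 0.1 rows 1 q [-0.35  0.76 -0.27  1.67  0.27  0.75 -1.36]
-1 -0.2 -0.3 -0.2 -0.0009 0.0001 -0.0005
```

```bash
python3 -m handwheel '-1 2 0 0 0 0 0; -1 2 0 0 0 0 0; -1 0 0 0 0 0 0'; python3 ins.py;python3 -m handwheel '-1 2 0 0 0 0 0; -1 2 0 0 0 0 0; -1 0 0 0 0 0 0'; python3 ins.py
```

```text
clock: 17.45
eef_pos: [564.8, 286.1, 113.9]
tool_rot: [0.37, 1.57, -0.235]
force: [0.2, -0.3, -2.9]
width: 12.6
tip-S [ 0.7 -0.3 -8.4] psi 55.3 F [ 0.2 -0.3 -2.9] M [-0.04 -0.04  0.06] tilt [ 0.1 -0. ]
clock: 17.75
eef_pos: [564.8, 286.0, 109.5]
tool_rot: [0.272, 1.57, -0.333]
force: [-0.3, -0.9, -2.5]
width: 12.7
tip-S [  0.7  -0.4 -12.8] psi 55.3 F [-0.3 -0.9 -2.5] M [-0.05 -0.03  0.09] tilt [ 0. -0.]
```

```bash
python3 -m handwheel '-1 2 0 0 0 0 0; -1 0 0 0 0 0 0'; python3 ins.py; python3 shot.py e1 side; python3 shot.py e1c scene; python3 - <<'E'
from h import *
a=cv2.resize(cv2.imread('pics/e1.png')[190:280,190:260],None,fx=5.5,fy=5.5,interpolation=2)
b=cv2.resize(cv2.imread('pics/e1c.png')[130:220,290:365],None,fx=5.5,fy=5.5,interpolation=2)
cv2.imwrite('pics/e1both.png',np.hstack([a,b]))
E
```

```text
clock: 17.95
eef_pos: [564.8, 286.0, 107.3]
tool_rot: [0.271, 1.57, -0.334]
force: [-0.3, -0.3, -3.1]
width: 13.0
tip-S [  0.7  -0.5 -15. ] psi 55.3 F [-0.3 -0.3 -3.1] M [-0.08 -0.09 -0.  ] tilt [ 0.1 -0. ]
t 17.95 [564.8 286.  107.3] [ 0.271  1.57  -0.334] [-0.001 -0.007 -0.001 -0.005  0.002  0.005  0.   ]
t 18.0 [564.8 286.  107.5] [ 0.383  1.57  -0.222] [-0.001 -0.003  0.    -0.001 -0.002  0.001  0.001]
```

View pics/e1both.png

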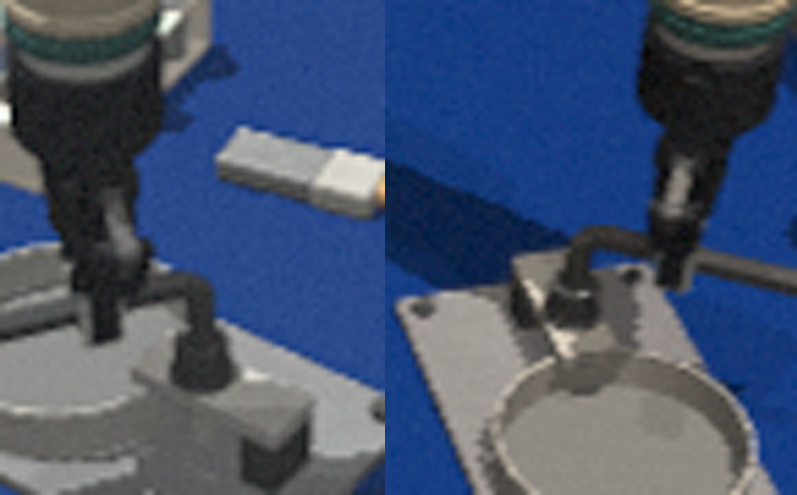

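```bash
sed -i 's/^SC=.*/SC=np.array([533.0,240.0,78.]); KT=np.array([44.3,-55.8,0.])/' g3.py; cat > turn.py <<'E'
from g3 import *
import sys
from cell import ctrl
# python turn.py dpsi_per_row nrows tipz
dp,n,z=float(sys.argv[1]),int(sys.argv[2]),float(sys.argv[3])
s=ctrl.read_state();T=R(s['tool_rot']);P=s['eef_pos'];psi=np.degrees(np.arctan2(T[1,1],T[0,1]));tip=P+T@KT
print('t %.2f psi %.2f'%(s['clock'],psi),'tip-S',(tip-SC).round(1),'F',s['force'].round(1),'M',s['torque'].round(2),'q7 %.2f'%s['qpos'][6])
out=[]
for i in range(n):
    psi-=dp; P1=tcp_for_tip(psi,SC+[0,0,z]);R1=Rpsi(psi)
    d=T.T@(P1-P);r=Ro.from_matrix(T.T@R1).as_rotvec();out.append('-1 %.1f %.1f %.1f %.3f %.3f %.3f'%(*d,*r));P,T=P1,R1
print('; '.join(out))
E
python3 turn.py 4 5 -15.5
```

```text
t 18.05 psi 55.33 tip-S [  0.2   0.1 -14.7] F [ 0.1 -0.1 -2.4] M [-0.11 -0.04 -0.  ] q7 -1.36
-1 0.8 -0.3 3.9 0.070 0.001 -0.000; -1 0.0 -0.1 3.9 0.070 0.000 0.000; -1 0.0 -0.1 3.9 0.070 0.000 0.000; -1 0.0 -0.1 3.9 0.070 0.000 0.000; -1 0.0 -0.1 3.9 0.070 0.000 0.000
```

```bash
python3 -m handwheel '-1 0.8 -0.3 3.9 0.07 0 0; -1 0 -0.1 3.9 0.07 0 0; -1 0 -0.1 3.9 0.07 0 0'; python3 turn.py 4 5 -15.5
```

```text
clock: 18.35
eef_pos: [573.6, 278.5, 107.1]
tool_rot: [0.769, 1.57, -0.051]
force: [-1.4, 0.2, -3.0]
width: 12.7
t 18.35 psi 43.05 tip-S [ -0.2   0.4 -15.2] F [-1.4  0.2 -3. ] M [0.07 0.22 0.55] q7 -1.51
-1 0.3 -0.3 4.4 0.070 0.001 -0.001; -1 0.0 -0.1 3.9 0.070 0.000 0.000; -1 0.0 -0.1 3.9 0.070 0.000 0.000; -1 0.0 -0.1 3.9 0.070 0.000 0.000; -1 0.0 -0.1 3.9 0.070 0.000 0.000
```

```bash
python3 -m handwheel '-1 0.3 -0.3 4.4 0.07 0 0; -1 0 -0.1 3.9 0.07 0 0; -1 0 -0.1 3.9 0.07 0 0; -1 0 -0.1 3.9 0.07 0 0'; python3 turn.py 4 5 -15.5
```

```text
clock: 18.75
eef_pos: [581.7, 267.5, 107.2]
tool_rot: [0.872, 1.57, -0.221]
force: [0.1, -2.1, -2.9]
width: 12.9
t 18.75 psi 27.38 tip-S [ -0.8   1.8 -15.1] F [ 0.1 -2.1 -2.9] M [-0.2  -0.1   1.14] q7 -1.69
-1 0.4 -0.2 5.9 0.070 0.001 -0.001; -1 0.0 -0.1 3.9 0.070 0.000 0.000; -1 0.0 -0.1 3.9 0.070 0.000 0.000; -1 0.0 -0.1 3.9 0.070 0.000 0.000; -1 0.0 -0.1 3.9 0.070 0.000 0.000
```

```bash
python3 -m handwheel '-1 0.4 -0.2 5.9 0.07 0 0; -1 0 -0.1 4.4 0.07 0 0; -1 0 -0.1 4.4 0.07 0 0'; python3 turn.py 4 5 -15.5
```

```text
clock: 19.05
eef_pos: [586.4, 256.7, 107.3]
tool_rot: [1.881, 1.569, 0.585]
force: [-1.1, 0.2, -1.8]
width: 12.8
t 19.05 psi 15.71 tip-S [ -0.2   1.7 -15.2] F [-1.1  0.2 -1.8] M [-0.12 -0.05  1.11] q7 -1.83
-1 0.4 -0.3 5.5 0.070 -0.001 -0.002; -1 0.0 -0.1 3.9 0.070 0.000 0.000; -1 0.0 -0.1 3.9 0.070 0.000 0.000; -1 0.0 -0.1 3.9 0.070 0.000 0.000; -1 0.0 -0.1 3.9 0.070 0.000 0.000
```

```bash
python3 -m handwheel '-1 0.4 -0.3 5.5 0.07 0 0; -1 0 -0.1 4.4 0.07 0 0; -1 0 -0.1 4.4 0.07 0 0'; python3 turn.py 4 5 -15.5
```

```text
clock: 19.35
eef_pos: [588.7, 245.5, 107.4]
tool_rot: [2.133, 1.566, 0.633]
force: [0.4, -0.6, -2.8]
width: 12.8
t 19.35 psi 4.05 tip-S [  0.2   1.7 -15.1] F [ 0.4 -0.6 -2.8] M [-0.1  -0.02  1.06] q7 -1.97
-1 0.6 -0.3 5.4 0.070 -0.003 -0.004; -1 0.0 -0.1 3.9 0.070 0.000 0.000; -1 0.0 -0.1 3.9 0.070 0.000 0.000; -1 0.0 -0.1 3.9 0.070 0.000 0.000; -1 0.0 -0.1 3.9 0.070 0.000 0.000
```

```bash
python3 -m handwheel '-1 0.6 -0.3 5.4 0.07 -0.003 -0.004; -1 0 -0.1 4.2 0.07 0 0'; python3 turn.py 3 4 -15.5;  python3 -m handwheel '-1 0.2 -0.1 4 0.06 0 0; -1 0 -0.1 3.5 0.06 0 0'; python3 turn.py 3 4 -15.5
```

```text
clock: 19.55
eef_pos: [589.1, 237.9, 107.3]
tool_rot: [2.074, 1.568, 0.438]
force: [-0.2, -1.3, -3.3]
width: 12.2
t 19.55 psi -3.72 tip-S [  0.5   1.6 -15.1] F [-0.2 -1.3 -3.3] M [-0.1   0.04  1.15] q7 -2.06
-1 0.5 -0.4 4.5 0.052 -0.001 -0.002; -1 0.0 -0.1 2.9 0.052 0.000 0.000; -1 0.0 -0.1 2.9 0.052 0.000 0.000; -1 0.0 -0.1 2.9 0.052 0.000 0.000
clock: 19.75
eef_pos: [588.5, 231.5, 107.4]
tool_rot: [1.978, 1.567, 0.227]
force: [1.0, -0.8, -3.1]
width: 12.4
t 19.75 psi -10.33 tip-S [  0.8   1.5 -15.1] F [ 1.  -0.8 -3.1] M [-0.25 -0.06  1.16] q7 -2.13
-1 0.6 -0.4 4.5 0.052 -0.002 -0.004; -1 0.0 -0.1 2.9 0.052 0.000 0.000; -1 0.0 -0.1 2.9 0.052 0.000 0.000; -1 0.0 -0.1 2.9 0.052 0.000 0.000
```

```bash
python3 -m handwheel '-1 0.5 -0.4 4.5 0.052 -0.002 -0.004; -1 0 -0.1 3 0.052 0 0'; python3 turn.py 3 4 -15.5;  python3 -m handwheel '-1 0.2 -0.1 4 0.052 0 0; -1 0 -0.1 3 0.052 0 0'; python3 turn.py 3 4 -15.5
```

```text
clock: 19.95
eef_pos: [587.7, 227.9, 107.7]
tool_rot: [2.446, 1.565, 0.599]
force: [0.2, 0.9, -3.8]
width: 12.7
t 19.95 psi -15.78 tip-S [  1.2   3.2 -14.8] F [ 0.2  0.9 -3.8] M [ 0.23 -0.22  1.71] q7 -2.20
-1 0.8 -0.2 6.1 0.052 -0.004 -0.003; -1 0.0 -0.1 2.9 0.052 0.000 0.000; -1 0.0 -0.1 2.9 0.052 0.000 0.000; -1 0.0 -0.1 2.9 0.052 0.000 0.000
clock: 20.15
eef_pos: [586.7, 225.0, 108.1]
tool_rot: [2.416, 1.56, 0.481]
force: [2.5, 0.6, -3.8]
width: 12.9
t 20.15 psi -20.89 tip-S [  2.    5.1 -14.6] F [ 2.5  0.6 -3.8] M [ 0.08 -0.51  2.32] q7 -2.26
-1 1.2 0.2 8.1 0.052 -0.008 -0.007; -1 0.0 -0.1 2.9 0.052 0.000 0.000; -1 0.0 -0.1 2.9 0.052 0.000 0.000; -1 0.0 -0.1 2.9 0.052 0.000 0.000
```

```bash
python3 -m handwheel '-1 0.6 0 7 0 0 0; -1 0 0 5 0 0 0'; python3 turn.py 3 1 -15.5;  python3 -m handwheel '-1 0 0 5 0 0 0; -1 0 0 5 0 0 0'; python3 turn.py 3 1 -15.5; python3 shot.py f1 side; python3 shot.py f1c scene;python3 shot.py f1w; python3 - <<'E'
from h import *
a=cv2.resize(cv2.imread('pics/f1.png')[190:280,180:250],None,fx=5.5,fy=5.5,interpolation=2)
b=cv2.resize(cv2.imread('pics/f1c.png')[130:220,290:365],None,fx=5.5,fy=5.5,interpolation=2)
cv2.imwrite('pics/f1both.png',np.hstack([a,b]))
E
```

```text
clock: 20.35
eef_pos: [585.8, 223.2, 108.6]
tool_rot: [2.557, 1.545, 0.64]
force: [3.2, 7.2, -8.0]
width: 12.6
t 20.35 psi -19.87 tip-S [  1.3   2.8 -14.5] F [ 3.2  7.2 -8. ] M [ 1.62 -0.93  1.68] q7 -2.24
-1 1.7 0.3 5.1 0.053 -0.022 -0.014
clock: 20.55
eef_pos: [585.4, 223.5, 109.2]
tool_rot: [2.614, 1.529, 0.714]
force: [4.9, 7.0, -8.0]
width: 12.8
t 20.55 psi -18.87 tip-S [  1.    2.8 -14.2] F [ 4.9  7.  -8. ] M [ 1.45 -0.95  1.52] q7 -2.22
-1 2.3 0.7 4.4 0.053 -0.036 -0.020
t 20.55 [585.4 223.5 109.2] [2.614 1.529 0.714] [ 0.05  -0.032 -0.058  0.069 -0.    -0.108  0.096]
t 20.6 [585.4 223.4 109.3] [2.618 1.529 0.718] [-0.004  0.005  0.006 -0.01  -0.001  0.016 -0.015]
t 20.65 [585.4 223.5 109.3] [2.618 1.529 0.717] [-0.003  0.004  0.004 -0.005  0.002  0.008 -0.005]
```

View pics/f1both.png

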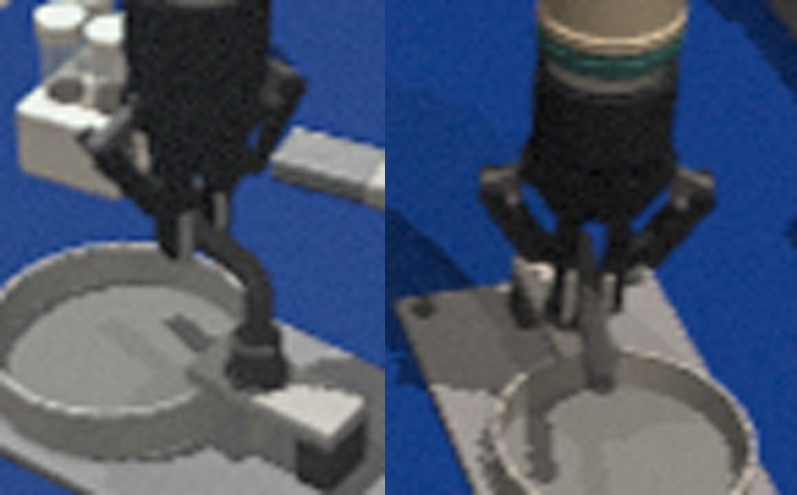

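View pics/f1w.png

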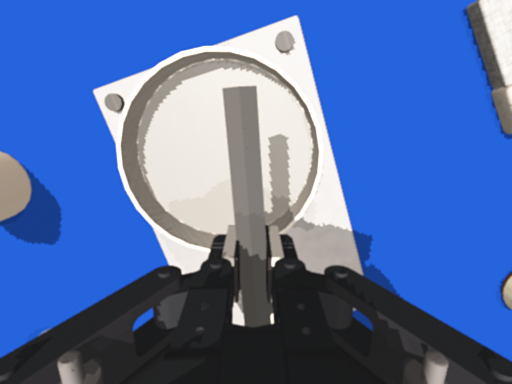

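```bash
python3 -m handwheel '-1 0 0 -2 -0.03 0 0; -1 0 0 -2 -0.03 0 0; -1 0 0 0 0 0 0'; python3 turn.py 3 1 -15.5
```

```text
clock: 21.0
eef_pos: [586.6, 227.4, 109.0]
tool_rot: [2.501, 1.53, 0.675]
force: [1.7, 0.4, -4.2]
width: 12.6
t 21.00 psi -14.64 tip-S [  1.1   2.6 -14.6] F [ 1.7  0.4 -4.2] M [-0.03 -0.34  1.28] q7 -2.17
-1 2.1 0.6 4.3 0.053 -0.033 -0.023
```

```bash
python3 -m handwheel '-1 0 0 0 -0.05 0.01 0.02; -1 0 0 0 -0.04 0.01 0; -1 0 0 0 0 0 0'; python3 turn.py 3 1 -15.5
```

```text
clock: 21.3
eef_pos: [586.6, 229.4, 109.8]
tool_rot: [2.409, 1.499, 0.673]
force: [1.1, 0.1, -4.0]
width: 12.5
t 21.30 psi -9.56 tip-S [  1.1   0.7 -15.1] F [ 1.1  0.1 -4. ] M [-0.11 -0.08  0.58] q7 -2.10
-1 2.9 1.0 1.6 0.054 -0.055 -0.047
```

```bash
python3 -m handwheel '-1 0.5 0.5 0 -0.02 -0.03 -0.025; -1 0.5 0.5 0 -0.02 -0.02 -0.02; -1 0 0 0 0 0 0'; python3 turn.py 3 1 -15.5
```

```text
clock: 21.6
eef_pos: [587.8, 232.1, 108.4]
tool_rot: [2.718, 1.564, 1.015]
force: [2.6, 0.5, -4.5]
width: 12.6
t 21.60 psi -7.61 tip-S [ -0.3  -0.2 -14.1] F [ 2.6  0.5 -4.5] M [ 0.18 -0.57  0.41] q7 -2.10
-1 1.6 0.3 2.4 0.052 -0.007 -0.003
```

Load relaxed. I'll open the fingers now and look before lifting away.

```bash
python3 -m handwheel '1 0 0 0 0 0 0; 1 0 0 0 0 0 0; 1 0 0 0 0 0 0; 1 0 0 0 0 0 0; 1 0 0 0 0 0 0; 1 0 0 0 0 0 0; 1 0 0 0 0 0 0'; python3 shot.py f2w; python3 shot.py f2 side; python3 shot.py f2c scene; python3 - <<'E'
from h import *
a=cv2.resize(cv2.imread('pics/f2.png')[190:280,180:250],None,fx=5.5,fy=5.5,interpolation=2)
b=cv2.resize(cv2.imread('pics/f2c.png')[130:220,290:365],None,fx=5.5,fy=5.5,interpolation=2)
cv2.imwrite('pics/f2both.png',np.hstack([a,b]))
E
```

```text
clock: 22.3
eef_pos: [587.5, 228.8, 110.5]
tool_rot: [2.647, 1.564, 0.932]
force: [0.4, -0.9, -0.2]
width: 85.1
t 22.3 [587.5 228.8 110.5] [2.647 1.564 0.932] [-0.    -0.003 -0.     0.001 -0.002 -0.    -0.   ]
t 22.35 [587.6 228.8 110.5] [2.634 1.564 0.919] [-0.002  0.001 -0.001 -0.     0.001 -0.001  0.001]
t 22.4 [587.6 228.9 110.4] [2.643 1.564 0.927] [-0.001  0.001  0.001 -0.001 -0.002  0.     0.001]
```

View pics/f2both.png

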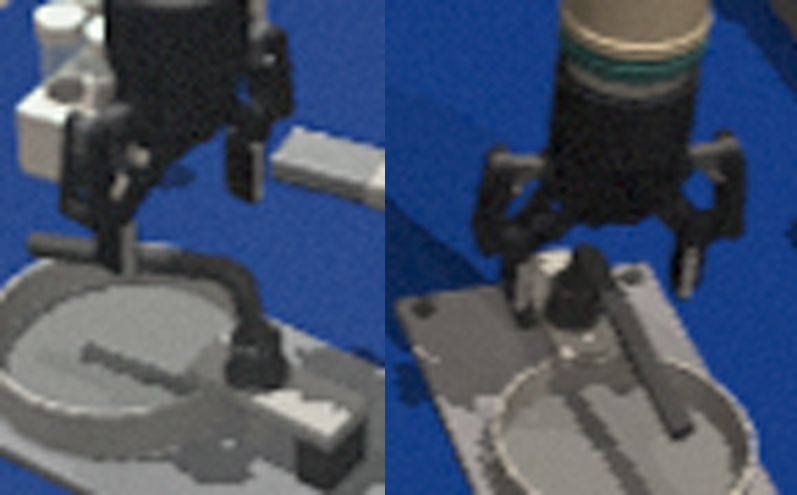

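View pics/f2w.png

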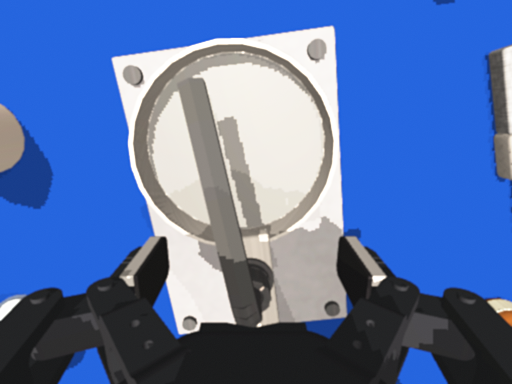

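```bash
python3 -m handwheel '1 -15 0 0 0 0 0; 1 -35 0 0 0 0 0; 1 -40 0 0 0 0 0; 1 -40 0 0 0 0 0; 1 0 0 0 0 0 0; 1 0 0 0 0 0 0; 1 0 0 0 0 0 0'; python3 shot.py f3w; python3 shot.py f3 side; python3 shot.py f3c scene; python3 - <<'E'
from h import *
a=cv2.resize(cv2.imread('pics/f3.png')[200:280,175:245],None,fx=5.6,fy=5.6,interpolation=2)
b=cv2.resize(cv2.imread('pics/f3c.png')[140:220,300:370],None,fx=5.6,fy=5.6,interpolation=2)
cv2.imwrite('pics/f3both.png',np.hstack([a,b]))
E
```

```text
clock: 23.15
eef_pos: [587.0, 228.5, 250.0]
tool_rot: [2.558, 1.562, 0.843]
force: [0.5, 0.5, -0.6]
width: 85.5
t 23.15 [587.  228.5 250. ] [2.558 1.562 0.843] [ 0.002 -0.002  0.     0.015 -0.001  0.007  0.   ]
t 23.2 [586.7 228.3 249.4] [2.625 1.563 0.91 ] [-0.002  0.016  0.     0.011  0.    -0.002 -0.001]
t 23.25 [586.4 228.3 248.8] [2.713 1.564 0.998] [ 0.001  0.014  0.     0.006  0.002 -0.002 -0.   ]
```

View pics/f3both.png

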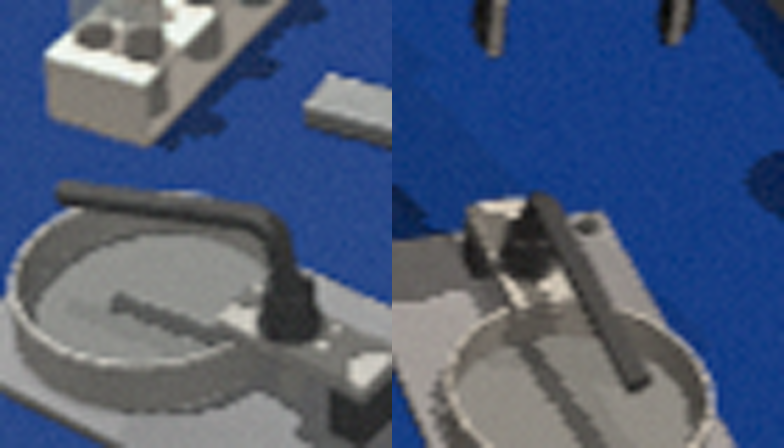

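View pics/f3w.png

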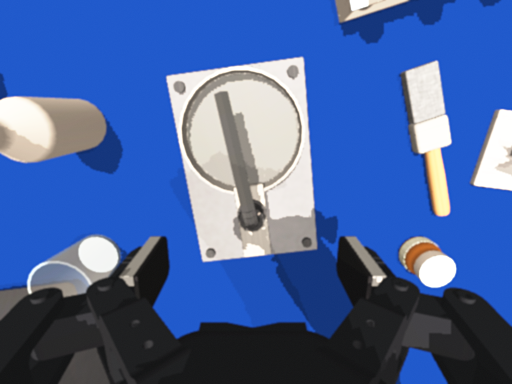

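```bash
python3 - <<'E'
from h import *
import pickle
D,_=pickle.load(open('f3.pkl','rb'));S,_=pickle.load(open('f3c.pkl','rb'));W,st=pickle.load(open('f3w.pkl','rb'))
d=lambda u,v:np.array((175+u/5.6,200+v/5.6)); s=lambda u,v:np.array((300+(u-392)/5.6,140+v/5.6))
L=[(D,d(130,200)),(D,d(220,213)),(S,s(572,258)),(S,s(608,325)),(W,np.array([229.5,125.])),(W,np.array([240.5,175.]))]
H=[(D,d(285,258)),(D,d(287,275))]
T=[(D,d(62,193)),(S,s(637,383)),(W,np.array([221.5,94.]))]
def dist(p,uv,A,B):
    a,b=proj(p,np.array([A,B])); t=b-a; t/=np.linalg.norm(t); q=uv-a
    return t[0]*q[1]-t[1]*q[0]
def f(v,full=False):
    E=v[:3];K=Ro.from_euler('ZYX',v[3:]).as_matrix();l=K[:,0];h=-K[:,2]
    r=[dist(p,uv,E+l*20,E+l*110) for p,uv in L]+[dist(p,uv,E+h*16,E+h*40) for p,uv in H]
    for p,uv in T: r+=list(proj(p,E+l*135)[0]-uv)
    if full: return np.round(r,1),l,h
    return np.r_[r, (E+h*52-[533,241,0])[:2]/6]
o=least_squares(f,[533,241,115,0.1,0,0],loss='soft_l1');r,l,h=f(o.x,True)
print(o.x.round(3));print(r);E=o.x[:3];print('long yaw',np.degrees(np.arctan2(l[1],l[0])),'pitch',np.degrees(np.arcsin(l[2])),'short tip',(E+52*h).round(1),'long tip',(E+135*l).round(1),'axis tilt deg',np.degrees(np.arccos(-h[2])))
E
```

```text
[5.43208e+02 2.37440e+02 1.16383e+02 9.50000e-02 2.50000e-01 3.70000e-02]
[ 0.2 -0.3 -0.1 -0.3  0.6 -0.2 -0.5 -0.1  0.2  0.1 -0.4 -0.5  0.1 -0.2]
long yaw 5.44634697335002 pitch -14.304130095237818 short tip [530.2 238.1  66. ] long tip [673.4 249.9  83. ] axis tilt deg 14.458060394600041
```

```bash
python3 - <<'E'
from h import *
import pickle
D,_=pickle.load(open('f3.pkl','rb'));S,_=pickle.load(open('f3c.pkl','rb'));W,st=pickle.load(open('f3w.pkl','rb'))
ims={'D':(D,'f3',(175,200)),'S':(S,'f3c',(300,140)),'W':(W,'f3w',(200,80))}
tip=np.array([533,240.5,62.5])
out=[]
for k,(p,n,o) in ims.items():
    sc=5.5 if k!='W' else 5.5
    im=cv2.imread(f'pics/{n}.png')[o[1]:o[1]+90 if k!='W' else o[1]+150,o[0]:o[0]+70]
    im=cv2.convertScaleAbs(cv2.resize(im,None,fx=sc if k!='W' else 3.3,fy=sc if k!='W' else 3.3,interpolation=2),alpha=1.4)
    f=sc if k!='W' else 3.3
    for pitch,col in [(0,(0,255,0)),(6,(0,255,255)),(14,(0,0,255))]:
        K=Ro.from_euler('ZYX',np.radians([5.5,pitch,0])).as_matrix();E=tip+52*K[:,2]
        a=proj(p,[tip,E,E+135*K[:,0]]); cv2.polylines(im,[np.int32((a-o+.5)*f)],False,col,1)
    h=np.zeros((500,im.shape[1],3),np.uint8);h[:min(500,im.shape[0])]=im[:500];out.append(h)
cv2.imwrite('pics/f3ov.png',np.hstack(out)[:, :800])
print([x.shape for x in out])
E
```

```text
[(500, 385, 3), (500, 385, 3), (500, 231, 3)]
```

View pics/f3ov.png

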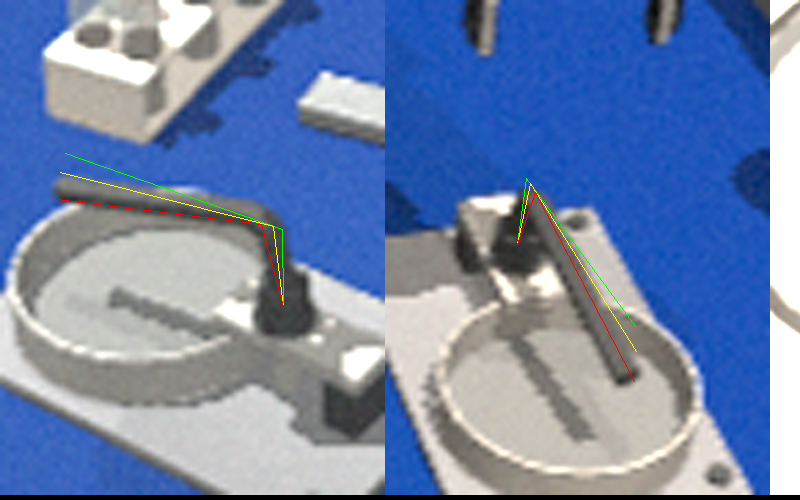

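```bash
python3 - <<'E'
from h import *
crop(cv2.imread('pics/f3w.png'),195,80,285,235,3.8,'pics/f3wc.png')
E
```

```text
(no output)
```

View pics/f3wc.png

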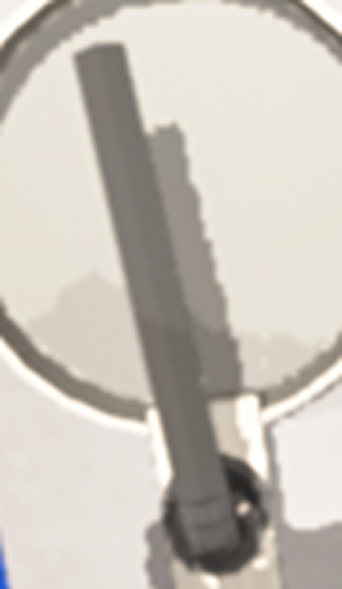

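```bash
python3 - <<'E'
from h import *
import pickle
W,st=pickle.load(open('f3w.pkl','rb'))
for t in (8,11,14):
    tip=np.array([533,240.5,64.]);a=np.radians(t)
    zE=64+52*np.cos(a);f=lambda x:zE-x*np.sin(a)
    A=atz(W,(221.6,93.2),f(135)+6);B=atz(W,(237.1,153.7),f(70)+6);C=atz(W,(249.7,211.6),f(12)+6)
    print(t,A.round(1),B.round(1),C.round(1),'yaw',np.degrees(np.arctan2(A[1]-C[1],A[0]-C[0])).round(2),'len3d',np.linalg.norm(A-C).round(1))
E
```

```text
8 [672.9 247.7 102.7] [615.7 241.6 111.8] [558.1 237.7 119.8] yaw 4.97 len3d 116.5
11 [673.3 248.5  95.3] [615.1 241.9 107.7] [557.7 237.8 118.8] yaw 5.28 len3d 118.4
14 [673.8 249.3  87.8] [614.4 242.3 103.5] [557.3 237.9 117.6] yaw 5.58 len3d 120.7
```

```bash
cat > rg.py <<'E'
from h import *
import sys
from cell import ctrl
psi,p=np.radians(5.2),np.radians(11)
kx=np.array([np.cos(p)*np.cos(psi),np.cos(p)*np.sin(psi),-np.sin(p)]);ky=np.array([-np.sin(psi),np.cos(psi),0]);kz=np.cross(kx,ky)
Rg=np.c_[-kz,kx,-ky]; G=np.array([583.,239.6,108.])
show(G-float(sys.argv[1])*kz,Rg,grip=1)
E
python3 rg.py -50
```

```text
t 23.30 at [586.3 228.2 248.4] dist 92.4 ang 17.5 rows 3 q [-0.44  0.59  0.04  1.57 -0.03  0.98 -2.11]
1 30.5 1.4 -4.2 -0.0779 -0.0093 -0.0647; 1 30.3 3.7 -4.2 -0.0779 -0.0093 -0.0647; 1 29.9 6.0 -4.2 -0.0779 -0.0093 -0.0647
```

```bash
python3 -m handwheel '1 30 1.4 -4.2 -0.078 -0.009 -0.065; 1 28 3.7 -4.2 -0.078 -0.009 -0.065; 1 28 5 -4.2 -0.078 -0.009 -0.065; 1 0 0 0 0 0 0; 1 0 0 0 0 0 0'; python3 rg.py -50; python3 shot.py r1
```

```text
clock: 23.8
eef_pos: [589.7, 240.1, 155.2]
tool_rot: [-1.573, 1.365, -3.045]
force: [-0.2, 0.1, 0.3]
width: 85.4
t 23.80 at [589.7 240.1 155.2] dist 3.4 ang 0.9 rows 1 q [-0.37  0.8  -0.06  1.43 -0.02  1.11 -1.87]
1 -2.4 2.4 -0.1 0.0081 0.0012 0.0139
t 23.8 [589.7 240.1 155.2] [-1.573  1.365 -3.045] [-0.     0.053  0.002  0.016 -0.002 -0.003  0.008]
```

View pics/r1.png

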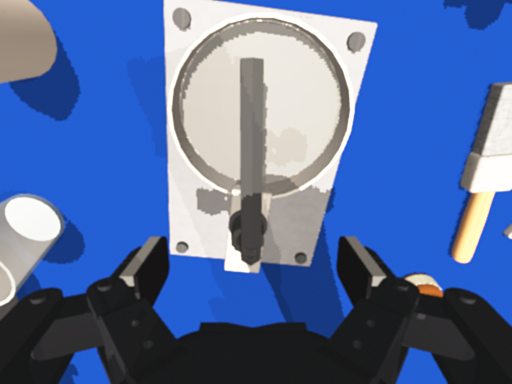

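```bash
python3 -m handwheel '1 20 2 0 0.008 0 0.013; 1 20 0 0 0 0 0; 1 16 0 0 0 0 0; 1 0 0 0 0 0 0; 1 0 0 0 0 0 0'; python3 rg.py 9
```

```text
clock: 24.35
eef_pos: [582.3, 239.9, 107.8]
tool_rot: [-1.571, 1.393, -3.055]
force: [1.1, 0.7, 0.1]
width: 85.1
t 24.35 at [582.3 239.9 107.8] dist 8.7 ang 0.8 rows 1 q [-0.37  0.83 -0.05  1.51 -0.02  0.97 -1.89]
1 8.7 0.5 0.3 -0.0039 -0.0008 -0.0141
```

```bash
python3 -m handwheel '1 8.5 0.5 0.3 -0.004 0 -0.014; 1 0 0 0 0 0 0; -1 0 0 0 0 0 0; -1 0 0 0 0 0 0; -1 0 0 0 0 0 0; -1 0 0 0 0 0 0; -1 0 0 0 0 0 0'; python3 rg.py 9; python3 shot.py r2w; python3 shot.py r2 side; python3 shot.py r2c scene; python3 - <<'E'
from h import *
a=cv2.resize(cv2.imread('pics/r2.png')[200:280,175:245],None,fx=5.6,fy=5.6,interpolation=2)
b=cv2.resize(cv2.imread('pics/r2c.png')[140:220,300:370],None,fx=5.6,fy=5.6,interpolation=2)
cv2.imwrite('pics/r2both.png',np.hstack([a,b]))
E
```

```text
clock: 25.05
eef_pos: [584.1, 240.5, 103.4]
tool_rot: [-1.587, 1.386, -3.068]
force: [3.0, 1.8, 1.2]
width: 12.6
t 25.05 at [584.1 240.5 103.4] dist 5.2 ang 0.4 rows 1 q [-0.37  0.85 -0.06  1.5  -0.02  0.97 -1.88]
1 4.7 -2.1 0.8 -0.0003 -0.0032 -0.0070
t 25.05 [584.1 240.5 103.4] [-1.587  1.386 -3.068] [ 0.003 -0.003 -0.01  -0.016 -0.023 -0.003 -0.006]
t 25.1 [584.1 240.8 103.5] [-1.59   1.386 -3.071] [ 0.001  0.    -0.002 -0.     0.001  0.002  0.001]
t 25.15 [584.1 240.8 103.5] [-1.59   1.386 -3.07 ] [-0.003  0.001 -0.001  0.001  0.003  0.001  0.001]
```

View pics/r2both.png

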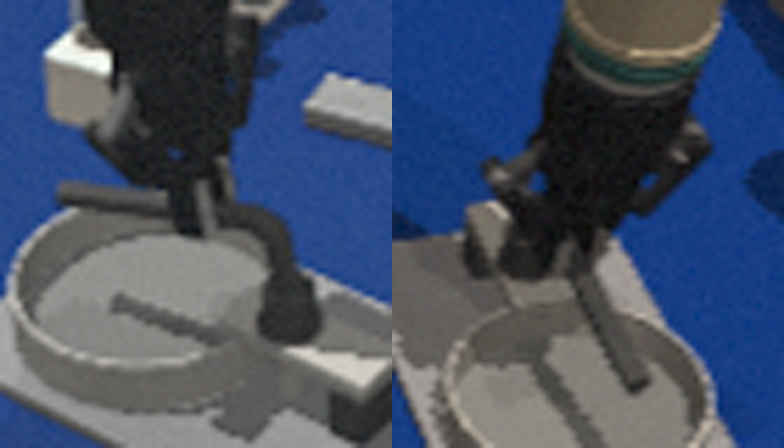

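View pics/r2w.png

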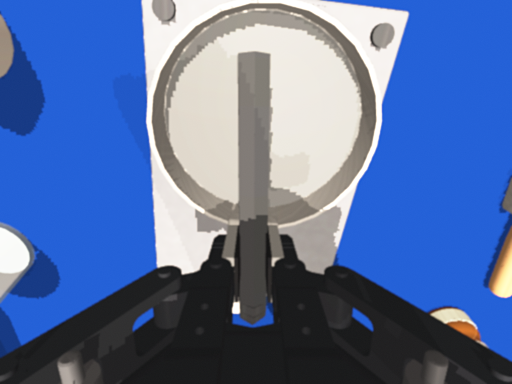

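```bash
python3 - <<'E'
from h import *
import pickle
W,s=pickle.load(open('r2w.pkl','rb'));T=R(s['tool_rot']);P=s['eef_pos']
for x0 in (-3,-6,-9):
  for y in (88,92,96): print(x0,y,proj(W,[P+T@[x0-4,y,-7],P+T@[x0-4,y,7],P+T@[x0-6,y-139,0]]).round(1).tolist())
print(np.degrees(np.arctan2(*T[[1,0],1])), np.degrees(np.arcsin(-T[2,1])))
E
```

```text
-3 88 [[238.4, 63.0], [272.2, 63.0], [254.7, 339.1]]
-3 92 [[238.2, 52.5], [272.4, 52.4], [254.7, 333.1]]
-3 96 [[238.1, 41.7], [272.6, 41.7], [254.7, 327.0]]
-6 88 [[238.0, 62.0], [272.7, 62.0], [254.7, 343.5]]
-6 92 [[237.8, 51.1], [272.9, 51.1], [254.7, 337.4]]
-6 96 [[237.7, 40.1], [273.1, 40.1], [254.8, 331.2]]
-9 88 [[237.6, 60.9], [273.2, 60.9], [254.8, 348.1]]
-9 92 [[237.5, 49.8], [273.4, 49.7], [254.8, 341.9]]
-9 96 [[237.3, 38.4], [273.6, 38.4], [254.8, 335.7]]
5.182806565190304 10.59634626566117
```

```bash
sed -i 's/^SC=.*/SC=np.array([533.0,240.0,78.]); KT=np.array([48.5,-43,0.])/' g3.py; python3 ins.py; python3 ins.py 5 -13; python3 ins.py 3 -15
```

```text
tip-S [  0.1  -3.7 -14.3] psi 5.2 F [0.  1.1 0.9] M [ 0.31 -0.19 -0.14] tilt [-10.5  -0.8]
tip-S [  0.1  -3.7 -14.3] psi 5.2 F [0.  1.1 0.9] M [ 0.31 -0.19 -0.14] tilt [-10.5  -0.8]
t 25.20 at [584.1 240.8 103.5] dist 13.3 ang 10.6 rows 2 q [-0.37  0.85 -0.06  1.5  -0.02  0.97 -1.88]
-1 -4.2 -4.8 -1.9 0.0016 -0.0016 0.0924; -1 -4.6 -4.4 -1.8 0.0016 -0.0016 0.0924
tip-S [  0.1  -3.7 -14.3] psi 5.2 F [0.  1.1 0.9] M [ 0.31 -0.19 -0.14] tilt [-10.5  -0.8]
t 25.20 at [584.1 240.8 103.5] dist 11.5 ang 10.8 rows 2 q [-0.37  0.85 -0.06  1.5  -0.02  0.97 -1.88]
-1 -3.2 -4.7 -1.1 0.0190 0.0000 0.0925; -1 -3.6 -4.4 -1.0 0.0190 0.0000 0.0925
```

```bash
python3 -m handwheel '-1 -2.2 -4.7 -0.5 0 0 0.06; -1 -2.6 -4.4 -0.5 0 0 0.06; -1 0 0 0 0 0 0'; python3 ins.py 5 -15
```

```text
clock: 25.5
eef_pos: [578.9, 240.6, 110.0]
tool_rot: [-1.634, 1.515, -3.115]
force: [0.9, 0.3, -3.9]
width: 12.5
tip-S [  0.5  -3.3 -14.1] psi 5.1 F [ 0.9  0.3 -3.9] M [ 0.08 -0.3  -0.02] tilt [-3.2 -0.1]
t 25.50 at [578.9 240.6 110. ] dist 4.7 ang 3.2 rows 1 q [-0.41  0.77 -0.04  1.64  0.    0.78 -1.92]
-1 -1.4 -2.9 -3.4 0.0024 -0.0034 0.0553
```

```bash
python3 -m handwheel '-1 -1 -2.5 -0.5 0 0 0.05; -1 1 0 0 0 0 0; -1 1 0 0 0 0 0'; python3 ins.py; python3 -m handwheel '-1 1.5 0 0 0 0 0; -1 1.5 0 0 0 0 0; -1 1.5 0 0 0 0 0'; python3 ins.py
```

```text
clock: 25.8
eef_pos: [577.8, 240.5, 109.2]
tool_rot: [-1.979, 1.564, 2.823]
force: [1.8, -0.3, 4.9]
width: 12.4
tip-S [  1.6  -3.2 -17.1] psi 5.1 F [ 1.8 -0.3  4.9] M [-0.04  0.02 -0.01] tilt [-0.4  0.1]
clock: 26.1
eef_pos: [579.8, 241.1, 107.1]
tool_rot: [-1.984, 1.561, 2.816]
force: [-1.3, -1.0, 11.5]
width: 12.5
tip-S [  3.5  -2.5 -19. ] psi 5.0 F [-1.3 -1.  11.5] M [-0.12  0.9   0.04] tilt [-0.5  0.2]
```

```bash
python3 -m handwheel '-1 -0.8 -1 3 0.07 0 0; -1 0 -0.1 3.2 0.07 0 0; -1 0 -0.1 3.2 0.07 0 0'; python3 ins.py; python3 -m handwheel '-1 0 -0.1 3.2 0.07 0 0; -1 0 -0.1 3.2 0.07 0 0';python3 ins.py
```

```text
clock: 26.4
eef_pos: [578.3, 232.6, 108.2]
tool_rot: [-1.672, 1.554, 2.914]
force: [-0.3, 2.5, 3.8]
width: 11.8
tip-S [  1.9  -1.8 -17.5] psi -7.3 F [-0.3  2.5  3.8] M [0.44 0.25 0.84] tilt [-0.9  0.2]
clock: 26.6
eef_pos: [577.5, 229.4, 108.6]
tool_rot: [-1.628, 1.551, 2.824]
force: [-0.1, 2.7, 4.1]
width: 12.5
tip-S [  2.1   0.8 -17.1] psi -14.9 F [-0.1  2.7  4.1] M [0.51 0.07 1.84] tilt [-1.1  0.3]
```

```bash
python3 -m handwheel '-1 0 0 3.2 0.06 0 0; -1 0 0 3.2 0.06 0 0; -1 0 0 3 0.03 0 0';python3 ins.py; python3 shot.py t1; python3 - <<'E'
from cell import ctrl
s=ctrl.read_state();print(s['force'].round(1),s['torque'].round(2),s['qd'].round(3))
E
```

```text
clock: 26.9
eef_pos: [576.5, 226.7, 109.3]
tool_rot: [-1.664, 1.551, 2.659]
force: [2.3, 3.6, 4.1]
width: 12.2
tip-S [  2.9   3.4 -16.4] psi -22.3 F [2.3 3.6 4.1] M [ 0.85 -0.34  2.44] tilt [-1.   0.5]
t 26.9 [576.5 226.7 109.3] [-1.664  1.551  2.659] [-0.022 -0.014  0.05   0.031 -0.069 -0.021 -0.14 ]
[2.5 3.8 2.4] [ 0.87 -0.45  2.41] [ 0.004 -0.004 -0.006  0.004  0.005 -0.004  0.018]
```

View pics/t1.png

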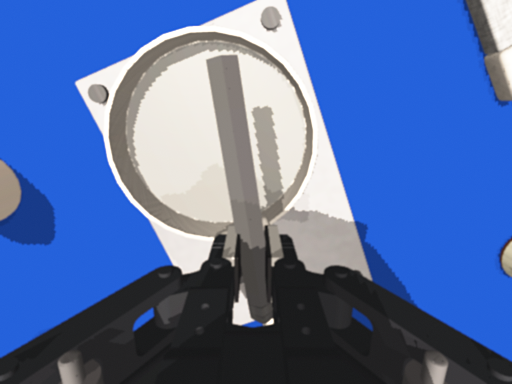

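```bash
python3 -m handwheel '-1 0 0 -1 -0.07 0 0; -1 0 0 -2 -0.07 0 0.01; -1 0 0 -2.5 -0.05 0 0; -1 0 0 0 0 0 0';python3 ins.py; python3 shot.py t2
```

```text
clock: 27.35
eef_pos: [577.5, 230.7, 109.0]
tool_rot: [-1.644, 1.557, 2.878]
force: [0.8, 1.2, 2.9]
width: 12.2
tip-S [  1.7  -1.  -16.9] psi -10.9 F [0.8 1.2 2.9] M [ 0.46 -0.05  0.77] tilt [-0.7  0.2]
t 27.35 [577.5 230.7 109. ] [-1.644  1.557  2.878] [ 0.003  0.001  0.005 -0.    -0.009  0.007 -0.012]
```

View pics/t2.png

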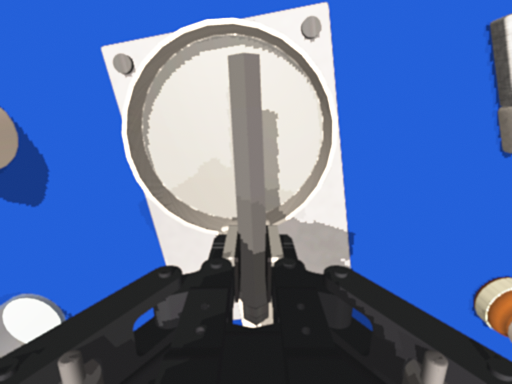

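```bash
python3 -m handwheel '-1 0 0 -1.5 -0.05 0 0; -1 0 0 -1 -0.02 0 0; -1 0 0 0 0 0 0';python3 ins.py; python3 shot.py t3w;  python3 shot.py t3 side; python3 shot.py t3c scene; python3 - <<'E'
from h import *
a=cv2.resize(cv2.imread('pics/t3.png')[200:280,175:245],None,fx=5.6,fy=5.6,interpolation=2)
b=cv2.resize(cv2.imread('pics/t3c.png')[140:220,300:370],None,fx=5.6,fy=5.6,interpolation=2)
cv2.imwrite('pics/t3both.png',np.hstack([a,b]))
E
```

```text
clock: 27.7
eef_pos: [578.1, 232.5, 108.8]
tool_rot: [-1.721, 1.556, 2.863]
force: [0.3, 2.0, 3.1]
width: 12.4
tip-S [  1.7  -1.8 -17.1] psi -7.3 F [0.3 2.  3.1] M [ 0.25 -0.01  0.4 ] tilt [-0.8  0.2]
t 27.7 [578.1 232.5 108.8] [-1.721  1.556  2.863] [ 0.003  0.001  0.004 -0.002 -0.013  0.001 -0.013]
t 27.75 [578.1 232.5 108.8] [-1.724  1.556  2.86 ] [-0.003 -0.002  0.001  0.003  0.003 -0.003  0.003]
t 27.8 [578.  232.5 108.8] [-1.72   1.556  2.864] [-0.003 -0.001 -0.001  0.003  0.004 -0.002  0.004]
```

View pics/t3both.png

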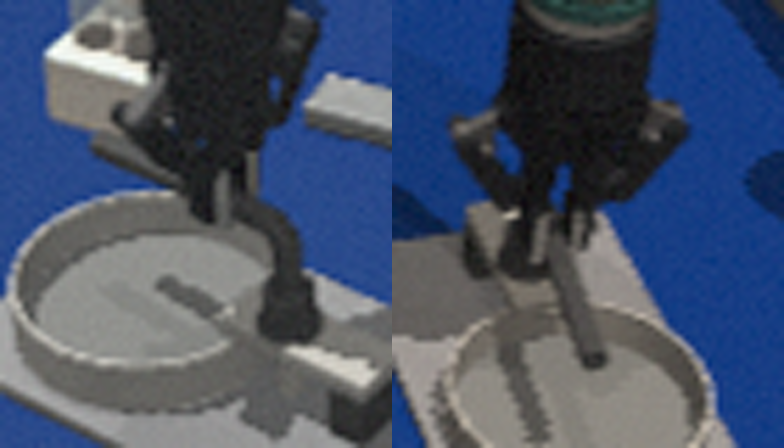

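```bash
python3 -m handwheel '1 0 0 0 0 0 0; 1 0 0 0 0 0 0; 1 0 0 0 0 0 0; 1 0 0 0 0 0 0; 1 0 0 0 0 0 0; 1 0 0 0 0 0 0; 1 0 0 0 0 0 0';  python3 -m handwheel '1 -15 0 0 0 0 0; 1 -35 0 0 0 0 0; 1 -40 0 0 0 0 0; 1 -40 0 0 0 0 0; 1 0 0 0 0 0 0; 1 0 0 0 0 0 0; 1 0 0 0 0 0 0'; python3 shot.py u3w; python3 shot.py u3 side; python3 shot.py u3c scene; python3 - <<'E'
from h import *
a=cv2.resize(cv2.imread('pics/u3.png')[200:280,175:245],None,fx=5.6,fy=5.6,interpolation=2)
b=cv2.resize(cv2.imread('pics/u3c.png')[140:220,300:370],None,fx=5.6,fy=5.6,interpolation=2)
cv2.imwrite('pics/u3both.png',np.hstack([a,b]))
crop(cv2.imread('pics/u3w.png'),195,80,295,235,3.8,'pics/u3wc.png')
E
```

```text
clock: 28.55
eef_pos: [575.9, 229.4, 106.6]
tool_rot: [-1.437, 1.551, 3.141]
force: [0.7, 0.2, -1.6]
width: 85.2
clock: 29.25
eef_pos: [578.9, 229.4, 246.8]
tool_rot: [-1.508, 1.553, 3.069]
force: [-0.9, 0.2, -0.7]
width: 85.0
t 29.25 [578.9 229.4 246.8] [-1.508  1.553  3.069] [-0.002 -0.001 -0.002  0.015 -0.001  0.007 -0.001]
t 29.3 [578.6 229.3 246.2] [-1.48   1.552  3.098] [ 0.     0.019 -0.     0.011 -0.    -0.004 -0.001]
t 29.35 [578.3 229.2 245.5] [-1.452  1.551  3.126] [ 0.     0.013  0.001  0.007 -0.     0.     0.001]
```

View pics/u3both.png

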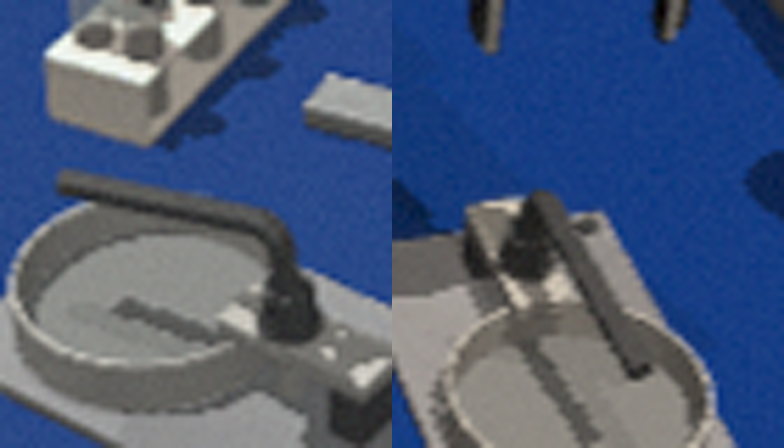

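View pics/u3wc.png

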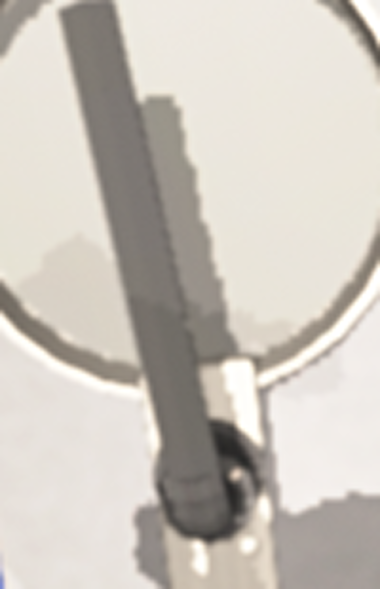

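```bash
python3 - <<'E'
from h import *
import pickle
D,_=pickle.load(open('u3.pkl','rb'));S,_=pickle.load(open('u3c.pkl','rb'));W,st=pickle.load(open('u3w.pkl','rb'))
def edges(n,o,cen,ang,L=14):pass
d=lambda u,v:np.array((175+u/5.6,200+v/5.6)); s=lambda u,v:np.array((300+(u-392)/5.6,140+v/5.6)); w=lambda u,v:np.array((195+u/3.8,80+v/3.8))
L=[(D,d(130,193)),(D,d(220,212)),(S,s(572,250)),(S,s(608,318)),(W,w(136,210)),(W,w(178,400))]
H=[(D,d(286,258)),(D,d(288,272))]
T=[(D,d(60,182)),(S,s(642,372)),(W,w(87,3))]
def dist(p,uv,A,B):
    a,b=proj(p,np.array([A,B])); t=b-a; t/=np.linalg.norm(t); q=uv-a
    return t[0]*q[1]-t[1]*q[0]
def f(v,full=False,tz=None):
    E=v[:3];K=Ro.from_euler('ZYX',v[3:]).as_matrix();l=K[:,0];h=-K[:,2]
    r=[dist(p,uv,E+l*20,E+l*110) for p,uv in L]+[dist(p,uv,E+h*16,E+h*40) for p,uv in H]
    for p,uv in T: r+=list(proj(p,E+l*135)[0]-uv)
    if full: return np.round(r,1),l,h
    return np.r_[r, (E+h*52-[533,240,0])[:2]/2, [] if tz is None else (E+h*52)[2]-tz]
for tz in (None,62.5,64,66):
    o=least_squares(f,[533,241,115,0.1,.1,0],loss='soft_l1',kwargs=dict(tz=tz));r,l,h=f(o.x,True)
    E=o.x[:3];print(tz,'cost %.2f'%o.cost,r,'yaw %.1f pitch %.1f'%(np.degrees(np.arctan2(l[1],l[0])),np.degrees(np.arcsin(l[2]))),'short tip',(E+52*h).round(1),'E',E.round(1),'tilt',np.degrees(np.arccos(-h[2])).round(1))
E
```

```text
None cost 1.51 [ 0.3 -0.2 -0.1  0.3  0.2 -0.3 -0.8 -0.7  0.3  0.1 -0.7 -0.5 -0.1 -0.2] yaw 5.2 pitch -10.6 short tip [531.3 239.3  64.9] E [541.  238.8 116. ] tilt 10.7
62.5 cost 1.65 [ 0.5  0.3 -0.2  0.2  0.2 -0.4 -0.9 -0.8  0.3 -0.  -0.7 -0.7 -0.1 -0.2] yaw 5.2 pitch -9.5 short tip [531.8 239.3  62.6] E [540.4 238.9 113.9] tilt 9.6
64 cost 1.53 [ 0.4  0.  -0.1  0.3  0.2 -0.3 -0.9 -0.8  0.3  0.1 -0.7 -0.6 -0.1 -0.2] yaw 5.2 pitch -10.2 short tip [531.5 239.3  64. ] E [540.8 238.8 115.2] tilt 10.3
66 cost 1.53 [ 0.3 -0.4  0.   0.3  0.2 -0.3 -0.8 -0.7  0.3  0.2 -0.7 -0.5 -0.  -0.3] yaw 5.3 pitch -11.1 short tip [531.1 239.3  66. ] E [541.3 238.8 117. ] tilt 11.2
```

```bash
python3 -m handwheel '1 0 0 0 0 0 0; 1 0 0 0 0 0 0; 1 0 0 0 0 0 0'; python3 shot.py v side; python3 shot.py vc scene; python3 - <<'E'
import cv2,numpy as np
a=cv2.imread('pics/u3.png').astype(int);b=cv2.imread('pics/v.png').astype(int)
print('key region change',np.abs(a-b)[225:265,180:240].max())
s0=cv2.imread('pics/scene0.png').astype(int);s1=cv2.imread('pics/vc.png').astype(int);d=(np.abs(s0-s1).max(2)>60)
n,_,st,c=cv2.connectedComponentsWithStats(d.astype(np.uint8)); print([(st[i].tolist()) for i in range(1,n) if st[i][4]>15])
E
```

```text
clock: 29.7
eef_pos: [576.9, 228.7, 242.6]
tool_rot: [-1.358, 1.546, -3.064]
force: [0.2, 0.2, 0.2]
width: 85.3
t 29.7 [576.9 228.7 242.6] [-1.358  1.546 -3.064] [-0.001  0.008  0.     0.004  0.001  0.     0.   ]
t 29.75 [576.9 228.7 242.6] [-1.359  1.546 -3.065] [-0.    -0.003 -0.001 -0.002 -0.001  0.001  0.001]
key region change 42
[[35, 0, 18, 15, 134], [162, 0, 19, 15, 102], [217, 0, 39, 11, 259], [308, 0, 18, 2, 29], [322, 0, 55, 46, 1178], [318, 8, 5, 7, 27], [0, 14, 26, 26, 554], [217, 23, 31, 26, 216], [178, 25, 38, 21, 192], [202, 41, 12, 15, 71], [222, 40, 12, 8, 16], [343, 48, 21, 12, 125], [10, 50, 43, 65, 723], [204, 59, 9, 7, 29], [308, 61, 51, 115, 2181], [226, 62, 9, 4, 23], [54, 93, 16, 33, 225], [231, 118, 24, 18, 203], [47, 132, 54, 29, 755], [250, 136, 15, 10, 44], [46, 153, 42, 14, 96], [293, 167, 19, 16, 31], [327, 175, 14, 21, 91], [293, 184, 18, 10, 83], [339, 202, 7, 6, 20]]
```

View pics/vc.png

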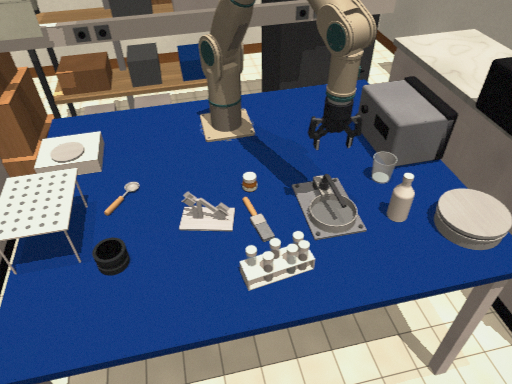

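The scene shows every bystander in its place: jar (250,182), brush (258,218), rack (277,262), beaker (384,167) and bottle (400,198). The key stands in the screw at (325,185), and the hand is well clear of it.

```bash
python3 - <<'E'
from cell import ctrl
print(ctrl.finish_job()); print(ctrl.read_state()['clock'])
E
```

```text
the job is handed in; nothing more can be done
None
the job is handed in; nothing more can be done
```

The screw is tight against its stop, the key is left standing in it by its short arm, and the job was handed in at about 30 s of the 61 s.

**What I did:** I drew the key out, laid it over the rest and let go. I then took it by the long arm and put the short arm into the screw. There was no contact force on the way in, to about 15 mm below the mouth. I turned it clockwise until it stopped.

**One repair:** after the first release the key leaned too far, about 14° by my image fit, and the limit is 0.25 rad (14.3°). I took it again, straightened it, pressed it to the bottom with about 14 N, turned it to the stop a second time, relaxed and let go.

**Last checks:**
- **Stop:** the turning moment rose from about 1.1 N m while turning to about 2.4 N m. The key stopped at nearly the same angle both times, about −14° and −16°. The screw angle itself could not be read.
- **Key seating:** the final image fit gives a lean of about 10° (0.18 rad). The tip is 12 to 15 mm below the mouth and about 2 mm from the screw axis.
- **Other things:** the fingers are clear of the key. Comparing the first and last scene pictures showed no bystander moved.

**What disagreed:**
- **Swing:** the lever swung about 70°. I would expect about 62° from the screw's travel plus the 10° of play; I put the rest down to play and give in the grip.
- **Screw position:** my position estimates for the screw differed by 2 to 4 mm from picture to picture.
- **Key at rest:** my last before-and-after comparison of the key area was not entirely still (largest pixel change 42). I took that for shadow and noise.

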